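Rinse the painting knives and put them away

ROBOT

A 7-joint arm with a two-finger parallel gripper is mounted at the origin on the work surface. World frame = base frame: x ahead of the robot, y to its left, z up, the work surface at z = 0. Lengths are in mm, angles in degrees, forces in N, time in s.
With the tool pointing down it reaches from about 350 to 900 mm from the base axis. Payload 8.1 kg.
Tool frame: the origin (TCP) lies midway between the tips of the shut fingers; the grasp point (between the pads) lies 19 mm behind it; z points along the fingers, x is the direction in which the jaws open and shut, and the axes are right-handed (so a half turn about z gives the same grasp; the last joint's range is limited). The gripper opens to 92 mm and grips with 3 to 60 N. Pads are 19 mm wide; open, the fingers measure 130 mm over their backs; the gripper's body (75 mm by 190 mm) begins 47 mm behind the grasp point.
Start: joints at [59.209, 24.895, 1.432, 90.138, -0.665, 64.973, -4.303], TCP at [263.247, -566.871, 226.742] pointing down, gripper open.
Joint ranges: [-149.89, 149.89], [-25.12, 119.58], [-72.63, 75.52], [4.76, 147.25], [-75.54, 255.54], [6.69, 114.76], [-157.13, 157.13]. Speed limits (degrees/s): [127.2, 127.2, 172.46, 172.46, 180, 180, 180].

INTERFACE

Orientations are given as a 3x3 rotation matrix whose columns are the frame's x, y, z axes.
In Python, from workcell import monitor, get_image, arm gives the robot as it stands.
- The arm moves only by the tool servo_tool, never from a script. Its argument "deltas" is a list of rows, each a list of 7 numbers: the turn, a rotation vector about the tool's x, y, z in rad, then the shift along the tool's x, y, z in cm, then the opening, from 0 (shut) to 1 (fully open). In form: [[ax, ay, az, x, y, z, hand], ...]. A call has 1 to 8 rows; each row is the pose to reach, as a shift and turn from the pose commanded when the call began, along the tool's axes at that moment; what a row does not reach only later rows make up. A row lasts 1/10 s, in which the tool goes at most 50 mm and 8.59 degrees, less where a joint would pass 70% of its speed; a pose out of reach is approached as far as the arm can. A call with a gripper value outside its range is refused whole. The fingers move at their own pace and stop on an object; "grip_force" is the grip in N (left out, the last holds). Time passes only in rows, so rows that repeat a pose let the fingers close. It gives the time, the measured TCP pose, the force and the opening at its end, in the units of the state.
- monitor.sense(): the state, without advancing time (a new reading comes with each control period).
- get_image(name): name is "side" or "top"; returns a dict with "frame" (384x512x3 uint8, red, green, blue), "camera_matrix" (3x3 intrinsics, pixels), "position" and "rotation" of the camera in the world. Camera axes: x right, y down, z forward; pixel columns grow to the right and rows downward; lengths in mm; the calibration is good to about 2 mm. A picture is of the moment at which its call begins. There is no depth.
- arm.sign_off(): hands the job in, once; it reports no verdict.
The state is a dict: "time_s": time; "q": joint angles; "qd": joint speeds; "joint_efforts": joint torques, N m; "ee_pos": TCP position; "orientation": TCP orientation; "ft_force": force on the tool from outside, world axes, zero at the start; "moment": the same for the moment, N m; "gripper_width": finger opening in mm.
Only numpy, scipy, OpenCV 4.12 (cv2) and the standard library are available. Lean on these libraries where they do the work, as an engineer would, in place of code of your own. Each camera call takes 0.05 s, during which the arm holds its last target.

TASK

Two or three painting knives hang on the rack: lift each one up and off its hook, dip its blade upright into the open rinsing tin, well below the rim, and stand it blade down in a slot of the wooden knife block, each in a slot of its own. Rinse them light colours first (white handle, then yellow, red, black, passing over any that are not there), and after the last rinse press the tin's hinged cover down until the catch holds it shut. Never drop a knife or lay one down, and leave the blue paint tube, the roll of tape and the bottle where they are.

Things in the scene. Friction and masses are not known exactly. Their poses are not given: they have to be found in the camera images.
- knife_white: painting knife, white handle, steel blade, 196 mm long, 90 g; absent (None) in some starts. Origin: the blade's tip (lower end as it hangs); +z along the knife to the handle's end, y across the width. Blade 26 mm wide, 4 thick (x), z = 0 to 100 mm. Handle 30 mm wide, 16 thick, z = 100 to 196; a slot goes through it along x, 16 mm wide, z = 150 to 186, its upper end rests on the hook
- knife_yellow: painting knife, yellow handle, steel blade, 196 mm long, 90 g; absent (None) in some starts. Origin: the blade's tip (lower end as it hangs); +z along the knife to the handle's end, y across the width. Blade 26 mm wide, 4 thick (x), z = 0 to 100 mm. Handle 30 mm wide, 16 thick, z = 100 to 196; a slot goes through it along x, 16 mm wide, z = 150 to 186, its upper end rests on the hook
- knife_red: painting knife, red handle, steel blade, 196 mm long, 90 g; absent (None) in some starts. Origin: the blade's tip (lower end as it hangs); +z along the knife to the handle's end, y across the width. Blade 26 mm wide, 4 thick (x), z = 0 to 100 mm. Handle 30 mm wide, 16 thick, z = 100 to 196; a slot goes through it along x, 16 mm wide, z = 150 to 186, its upper end rests on the hook
- knife_black: painting knife, black handle, steel blade, 196 mm long, 90 g; absent (None) in some starts. Origin: the blade's tip (lower end as it hangs); +z along the knife to the handle's end, y across the width. Blade 26 mm wide, 4 thick (x), z = 0 to 100 mm. Handle 30 mm wide, 16 thick, z = 100 to 196; a slot goes through it along x, 16 mm wide, z = 150 to 186, its upper end rests on the hook
- knife_white_slot (a point): middle of the white knife's hanging slot, 168 mm above the tip; at z = 251 mm while it hangs. To come off, a knife rises 10 to 26 mm (18 best), then moves 45 mm along the rack's -x
- knife_yellow_slot (a point): middle of the yellow knife's hanging slot, 168 mm above the tip; at z = 251 mm while it hangs. To come off, a knife rises 10 to 26 mm (18 best), then moves 45 mm along the rack's -x
- knife_red_slot (a point): middle of the red knife's hanging slot, 168 mm above the tip; at z = 251 mm while it hangs. To come off, a knife rises 10 to 26 mm (18 best), then moves 45 mm along the rack's -x
- knife_black_slot (a point): middle of the black knife's hanging slot, 168 mm above the tip; at z = 251 mm while it hangs. To come off, a knife rises 10 to 26 mm (18 best), then moves 45 mm along the rack's -x
- rack: fixed wooden rack, origin on the table below its middle: 400 mm rail along y, 20 mm square, top at z = 275 mm, posts at y = +-190 mm. Four steel hooks point to its -x (to the robot) at y = -135, -45, 45, 135 mm: 8 mm bar, axis at z = 265 mm, from x = -10 to -54 mm, end turned up to z = 277 at x = -63. Knives hang at x = -35 mm, width along y
- washer: open square metal rinsing tin, loose on the table, 1.5 kg, 130 x 130 mm, 85 mm high, walls and floor 4 mm; origin at the centre of its underside, z up; the cover's hinge runs along its +x edge (parallel to its y), the snap catch is outside the middle of its -x wall, 15 mm proud
- washer_rim (a point): centre of the tin's mouth, 85 mm above its underside; axes as the tin's
- cover_plate (a joint): angle of the tin's green hinged cover (136 x 130 mm, 5 mm thick): 0 = shut flat on the rim, about 1.57 = upright above the hinge, up to 1.85 = leaning back. A light spring lifts the cover ajar if it is not held; about 5 N on the free edge snaps it under the catch, which then holds it at 0
- cover_edge (a point): point on the cover's outer face (the top when shut), on its middle line, 121 mm from the hinge and 15 mm from the free edge (red patch); its z is the outer face's normal, x points from the free edge to the hinge
- cover_hinge (a point): middle of the cover's hinge line, on the tin, 65 mm along the tin's x, 85.5 mm above its underside
- block: fixed dark wooden knife block, 80 mm (x) x 210 mm (y), 90 mm high; origin at the centre of its underside. Three slots from the top at y = -70, 0, 70 mm, each 40 mm long along the block's x and 20 mm wide along its y, 80 mm deep; a knife's blade stands in one (handle above), its width along the block's x, slot centre of the knife then about 178 mm above the table
- slot0 (a point): centre of the mouth of slot 0 of the block, 90 mm above the table (block y = -70 mm)
- slot1 (a point): centre of the mouth of slot 1 of the block, 90 mm above the table (block y = 0 mm)
- slot2 (a point): centre of the mouth of slot 2 of the block, 90 mm above the table (block y = 70 mm)
- medium: bystander: closed amber glass bottle, 56 mm across, 140 mm high, origin under its centre
- tube_blue: bystander: lying blue paint tube, 125 x 30 x 22 mm, origin under its middle, x along it
- tape: bystander: roll of masking tape lying flat, 100 mm across, 30 mm high
Mind the look-alikes: they are no part of the job. Leave any pink or purple look-alike of the block alone. Of the things that look like the washer, the larger one is meant.

How it is judged (in metres and radians):
On the way, in this order (a step that is already met when the one before it is completed fails the run):
1. the white knife's tip is dipped at least 25 mm below the rim inside the rinsing tin, handle up (z of knife_white in the frame of washer_rim below -0.025 m and x of knife_white in the frame of washer_rim between -0.062 and 0.062 m and y of knife_white in the frame of washer_rim between -0.062 and 0.062 m and angle between knife_white's own z axis and vertical below 0.9 rad), for 0.2 s.
2. the yellow knife's tip is dipped at least 25 mm below the rim inside the rinsing tin, handle up (z of knife_yellow in the frame of washer_rim below -0.025 m and x of knife_yellow in the frame of washer_rim between -0.062 and 0.062 m and y of knife_yellow in the frame of washer_rim between -0.062 and 0.062 m and angle between knife_yellow's own z axis and vertical below 0.9 rad), for 0.2 s.
3. the red knife's tip is dipped at least 25 mm below the rim inside the rinsing tin, handle up (z of knife_red in the frame of washer_rim below -0.025 m and x of knife_red in the frame of washer_rim between -0.062 and 0.062 m and y of knife_red in the frame of washer_rim between -0.062 and 0.062 m and angle between knife_red's own z axis and vertical below 0.9 rad), for 0.2 s.
4. the black knife's tip is dipped at least 25 mm below the rim inside the rinsing tin, handle up (z of knife_black in the frame of washer_rim below -0.025 m and x of knife_black in the frame of washer_rim between -0.062 and 0.062 m and y of knife_black in the frame of washer_rim between -0.062 and 0.062 m and angle between knife_black's own z axis and vertical below 0.9 rad), for 0.2 s.
At the end, for the whole second after the job is handed in: every knife that hung on the rack stands still in the block, tip within 30 mm of the block's underside level and inside its outline, tilted less than 0.4 rad, each in a slot of its own (tips more than 25 mm apart); the tin's cover is shut (joint below 0.04 rad) and the tin upright (z of each of knife_white, knife_yellow, knife_red, knife_black in the frame of block below 0.03 m and x of knife_white in the frame of block between -0.03 and 0.03 m and y of knife_white in the frame of block between -0.09 and 0.09 m and angle between each of knife_white, knife_yellow, knife_red, knife_black's own z axis and vertical below 0.4 rad and linear speed of each of knife_white, knife_yellow, knife_red, knife_black below 0.03 m/s and x of knife_yellow in the frame of block between -0.03 and 0.03 m and y of knife_yellow in the frame of block between -0.09 and 0.09 m and x of knife_red in the frame of block between -0.03 and 0.03 m and y of knife_red in the frame of block between -0.09 and 0.09 m and x of knife_black in the frame of block between -0.03 and 0.03 m and y of knife_black in the frame of block between -0.09 and 0.09 m and horizontal distance between knife_white and knife_yellow above 0.025 m and horizontal distance between each of knife_white, knife_yellow and knife_red above 0.025 m and horizontal distance between each of knife_white, knife_yellow, knife_red and knife_black above 0.025 m and value of joint cover_plate below 0.04 rad and angle between washer's own z axis and vertical below 0.1 rad); the robot touches nothing.
It fails at once if a knife is dropped or laid down (tilted over 1.0 rad) (angle between any of knife_white, knife_yellow, knife_red, knife_black's own z axis and vertical above 1 rad).
It fails at once if a bystander is pushed more than 40 mm or the bottle is tipped over (distance of any of medium, tube_blue, tape from where it was at the start of the episode above 0.04 m or angle between medium's own z axis and vertical above 0.5 rad).
Of knife_white, knife_yellow, knife_red, knife_black only 2 to 3 are there at a start; the rules pass over those that are not, and their reading is None.
At some moment in a run one of washer may be knocked a few centimetres aside while the robot is not near it.
It also fails if it takes over 210 s, if anything falls off the work surface, if the arm or the gripper's body presses on something with over 40 N, if the wrist force passes 120 N, or if a joint passes its speed limit or range.

## Working session

There is one attempt and no reset: what is moved stays moved. The work goes in short steps, Python scripts to look and compute and a tool call to move; the robot and the scene stay as the last step left them, time stands still between calls to the robot, and variables do not carry over. Pictures are saved under pics/ and viewed, and the job is handed in when it is done.

Besides the shell and the picture viewer there is one more tool, called after ">>>" as name(argument=value, ...), one argument or row to a line, values as JSON. servo_tool: Moves the arm, as the interface text tells. Its arguments: {"type":"object","properties":{"deltas":{"type":"array","items":{"type":"array","items":{"type":"number"}}},"grip_force":{"type":"number"}},"required":["deltas"]}

```bash
ls; mkdir -p pics; python3 - <<'E'
from workcell import monitor,get_image,arm
import cv2
s=monitor.sense()
print({k:(v if not hasattr(v,'round') else v) for k,v in s.items()})
for n in("side","top"):
    d=get_image(n); cv2.imwrite(f"pics/{n}0.png",d["frame"][:,:,::-1]); print(n,d["camera_matrix"],d["position"],d["rotation"])
E
```

```text
pics
{'time_s': 0.0, 'q': array([59.20930413, 24.93544992,  1.43307332, 90.1893855 , -0.6648211 ,
       64.97563181, -4.30307534]), 'qd': array([ 0.06244719,  0.0862165 , -0.15808928,  0.00868998,  0.10840487,
       -0.12329488, -0.00519949]), 'joint_efforts': array([ 7.08378211e-04, -6.67844439e+01,  9.85503606e-01, -3.14454317e+01,
       -6.04390120e-02,  4.30481869e-02,  1.52814414e-04]), 'ee_pos': array([ 262.97218147, -566.40131965,  225.95439491]), 'orientation': array([[ 4.21128292e-01, -9.07000713e-01, -8.17677517e-04],
       [-9.06999669e-01, -4.21129056e-01,  1.38491652e-03],
       [-1.60046803e-03,  1.58405710e-04, -9.99998707e-01]]), 'ft_force': array([-0.36471362,  1.23969395,  0.10668122]), 'moment': array([ 0.01303419,  0.01916539, -0.04574932]), 'gripper_width': 91.96384372106532}
side [[463.86689457   0.         252.4832087 ]
 [  0.         463.86689457 187.37977102]
 [  0.           0.           1.        ]] [-293.74976785  638.6714219  1369.92293104] [[-0.66105615 -0.57891488  0.47734927]
 [-0.75011909  0.4945727  -0.43899794]
 [ 0.01805852 -0.64827109 -0.76119543]]
top [[493.36821233   0.         264.64124286]
 [  0.         493.36821233 193.63004843]
 [  0.           0.           1.        ]] [ 319.2313921   -43.61370056 1817.45519243] [[ 0.02253208 -0.9959987   0.08648056]
 [-0.99966468 -0.02354987 -0.01076671]
 [ 0.01276023 -0.08620896 -0.99619536]]
```

View pics/side0.png

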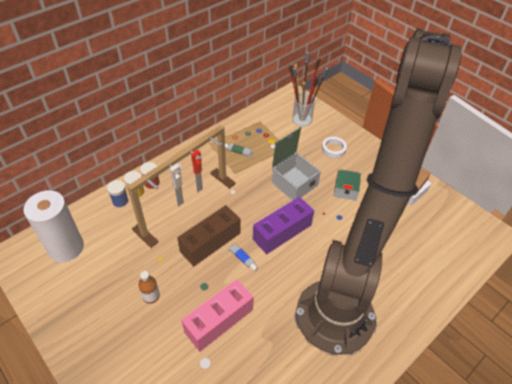

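View pics/top0.png

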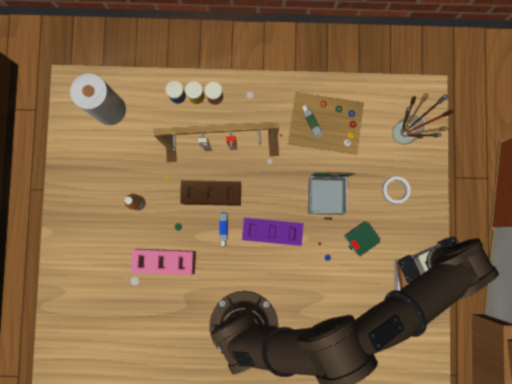

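```bash
cat > h.py <<'E'
import numpy as np,cv2
from workcell import monitor,get_image,arm
def cam(n):
    d=get_image(n); return d
def ray(d,u,v):
    K=np.array(d["camera_matrix"]);R=np.array(d["rotation"])
    r=R@np.linalg.inv(K)@np.array([u,v,1.]);return np.array(d["position"],float),r/np.linalg.norm(r)
def atz(d,u,v,z):
    p,r=ray(d,u,v);return p+r*(z-p[2])/r[2]
def proj(d,P):
    K=np.array(d["camera_matrix"]);R=np.array(d["rotation"])
    c=K@(R.T@(np.array(P,float)-d["position"]));return c[:2]/c[2]
def tri(pairs):
    A=np.zeros((3,3));b=np.zeros(3)
    for d,u,v in pairs:
        p,r=ray(d,u,v);M=np.eye(3)-np.outer(r,r);A+=M;b+=M@p
    return np.linalg.solve(A,b)
def crop(d,name,u0,v0,u1,v1,s):
    im=d["frame"][v0:v1,u0:u1,::-1]
    cv2.imwrite(f"pics/{name}.png",cv2.resize(im,None,fx=s,fy=s,interpolation=cv2.INTER_CUBIC))
E
python3 - <<'E'
from h import *
import pickle
s=cam("side");t=cam("top")
pickle.dump((s,t),open("c0.pkl","wb"))
crop(t,"t_rack",145,115,295,215,5)
crop(t,"t_tin",290,160,390,260,6)
crop(s,"s_rack",120,115,250,265,4)
crop(s,"s_tin",240,120,370,220,6)
E
```

```text
(no output)
```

View pics/t_rack.png

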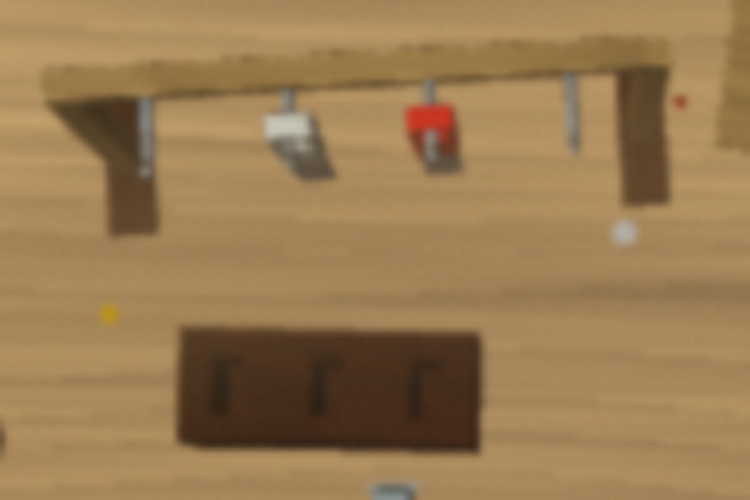

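View pics/t_tin.png

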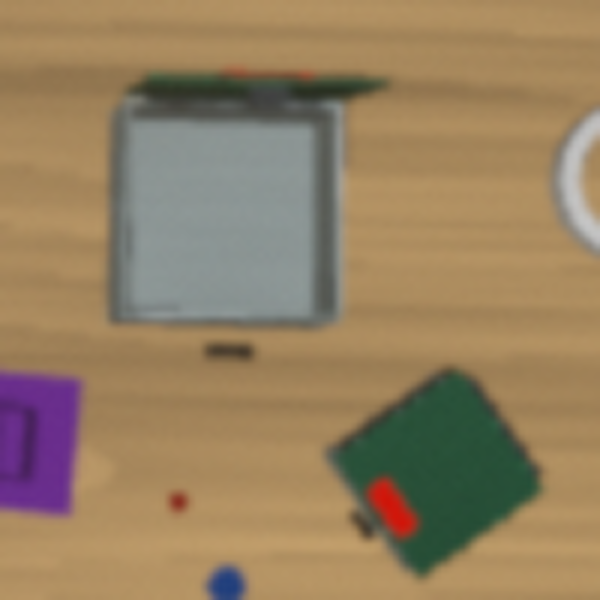

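View pics/s_rack.png

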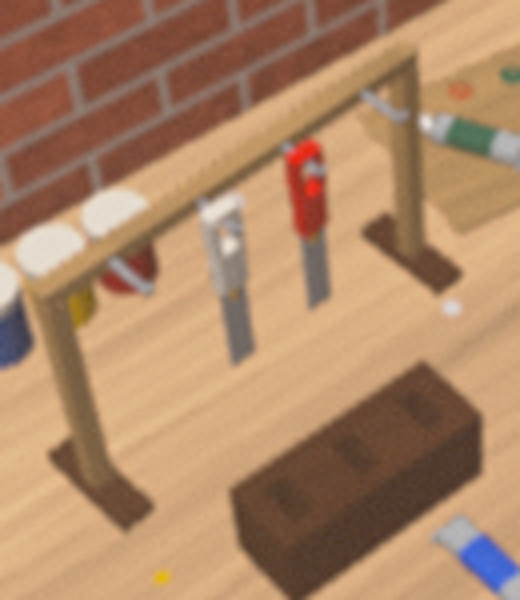

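View pics/s_tin.png

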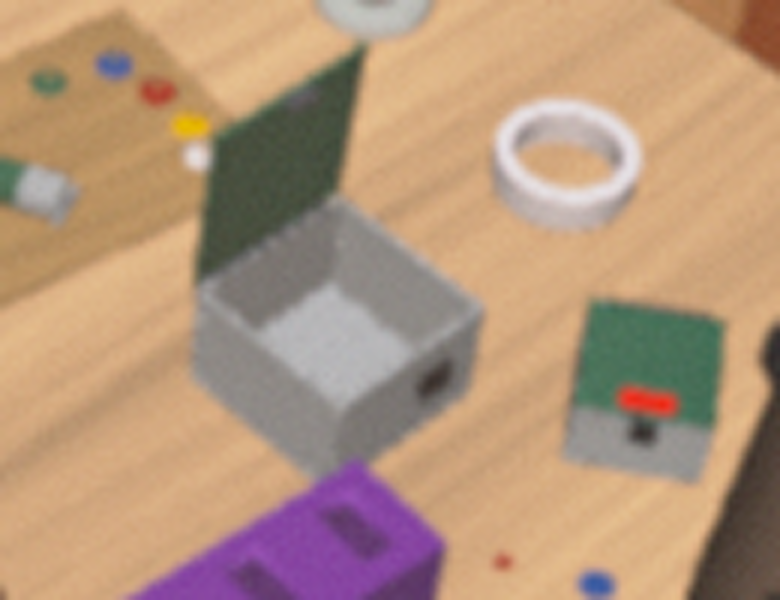

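```bash
cat > fit.py <<'E'
from h import *
from scipy.optimize import least_squares
def fit(obs,x0):
    # obs: (cam,u,v,local)
    def w(p,l):
        c,s=np.cos(p[2]),np.sin(p[2]);return [p[0]+c*l[0]-s*l[1],p[1]+s*l[0]+c*l[1],l[2]]
    f=lambda p:np.concatenate([proj(d,w([p[0]*100,p[1]*100,p[2]],l))-[u,v] for d,u,v,l in obs])
    r=least_squares(f,[x0[0]/100,x0[1]/100,x0[2]],loss='soft_l1')
    p=[r.x[0]*100,r.x[1]*100,r.x[2]]
    print("pose",np.round(p[:2],1),"yaw deg",np.round(np.degrees(p[2]),2));print(np.round(f(r.x).reshape(-1,2),1).tolist())
    return p,w
E
python3 - <<'E'
from fit import *
import pickle
s,t=pickle.load(open("c0.pkl","rb"))
def C(u0,v0,k): return lambda x,y:((x+.5)/k-.5+u0,(y+.5)/k-.5+v0)
TR=C(145,115,5);TT=C(290,160,6);SR=C(120,115,4);ST=C(240,120,6)
def o(d,f,x,y,l): return (d,*f(x,y),l)
rack=[o(t,TR,45,100,(-10,200,275)),o(t,TR,668,66,(-10,-200,275)),o(t,TR,42,68,(10,200,275)),o(t,TR,668,37,(10,-200,275)),
o(t,TR,145,176,(-63,135,277)),o(t,TR,575,152,(-63,-135,277)),o(s,SR,40,300,(-10,200,275)),o(s,SR,412,58,(-10,-200,275)),
o(t,TR,288,127,(-35,45,279)),o(t,TR,430,119,(-35,-45,279)),
o(s,SR,222,210,(-35,45,279)),o(s,SR,305,152,(-35,-45,279))]
p,w=fit(rack,(750,50,0))
for y in(45,-45): print("slot",y,np.round(w(p,(-35,y,251)),1))
blk=[o(t,TR,181,328,(40,105,90)),o(t,TR,480,334,(40,-105,90)),o(t,TR,480,450,(-40,-105,90)),o(t,TR,180,443,(-40,105,90)),
o(t,TR,220,386,(0,70,90)),o(t,TR,319,386,(0,0,90)),o(t,TR,416,390,(0,-70,90)),
o(s,SR,233,490,(40,105,90)),o(s,SR,423,363,(40,-105,90)),o(s,SR,480,418,(-40,-105,90)),o(s,SR,296,595,(-40,105,0))]
blk=blk[:-1]
p,w=fit(blk,(550,50,0))
for y in(-70,0,70): print("slot",y,np.round(w(p,(0,y,90)),1))
tin=[o(t,TT,116,103,(65,65,85)),o(t,TT,343,100,(65,-65,85)),o(t,TT,338,322,(-65,-65,85)),o(t,TT,110,320,(-65,65,85)),
o(s,ST,197,290,(65,65,85)),o(s,ST,342,200,(65,-65,85)),o(s,ST,482,315,(-65,-65,85)),o(s,ST,335,408,(-65,65,85))]
p,w=fit(tin,(550,-300,0))
print(w(p,(65,0,85.5)))
for n,d,u,v,z in[("tape",t,397,190,30),("medium",t,131,201,140),("tube",t,224,229,22)]: print(n,np.round(atz(d,u,v,z),0))
pr=np.array([[243,220],[303,224],[302,245],[242,241]]);print("purple",[np.round(atz(t,*a,90)[:2]) for a in pr])
E
```

```text
pose [657.3  99.6] yaw deg 4.56
[[-1.0, 0.2], [0.6, 0.2], [-0.6, 0.4], [0.2, -0.1], [0.2, 0.3], [-0.3, 0.5], [0.5, -0.4], [1.7, -2.0], [-0.3, -0.3], [-0.2, -0.2], [-0.8, -0.7], [-0.4, -0.3]]
slot 45 [618.8 141.6 251. ]
slot -45 [626.   51.9 251. ]
pose [469.5 130.5] yaw deg 0.17
[[-0.6, 0.1], [-0.7, 0.2], [-1.2, -0.4], [-1.2, -0.2], [1.2, 0.0], [1.4, 0.5], [1.9, 0.1], [-1.4, 0.3], [0.2, -0.5], [0.8, -0.3]]
slot -70 [469.7  60.5  90. ]
slot 0 [469.5 130.5  90. ]
slot 70 [469.3 200.5  90. ]
pose [ 470.8 -284.3] yaw deg -0.46
[[0.6, -0.8], [-0.6, 0.8], [-0.3, 0.5], [0.8, -0.3], [-0.9, 0.4], [-0.4, -0.4], [0.4, -0.7], [0.2, 0.8]]
[np.float64(535.77666763069), np.float64(-284.79583602496655), 85.5]
tape [ 499. -546.   30.]
medium [429. 392. 140.]
tube [343.  81.  22.]
purple [array([375.,  11.]), array([ 366., -199.]), array([ 293., -197.]), array([302.,  13.])]
```

```bash
cat > ov.py <<'E'
from h import *
def ovl(d,name,box,k,pts_list):
    u0,v0,u1,v1=box
    im=cv2.resize(np.ascontiguousarray(d["frame"][v0:v1,u0:u1,::-1]),None,fx=k,fy=k,interpolation=cv2.INTER_CUBIC)
    for pts,col in pts_list:
        q=[((proj(d,P)-[u0,v0]+.5)*k-.5) for P in pts]
        cv2.polylines(im,[np.round(np.array(q)).astype(int)],len(q)>2,col,1,cv2.LINE_AA)
    cv2.imwrite(f"pics/{name}.png",im)
E
python3 - <<'E'
from fit import *; from ov import *
import pickle
s,t=pickle.load(open("c0.pkl","rb"))
def C(u0,v0,k): return lambda x,y:((x+.5)/k-.5+u0,(y+.5)/k-.5+v0)
TR=C(145,115,5);TT=C(290,160,6);SR=C(120,115,4);ST=C(240,120,6)
def o(d,f,x,y,l): return (d,*f(x,y),l)
blk=[o(t,TR,181,328,(40,105,90)),o(t,TR,180,436,(-40,105,90)),o(t,TR,480,450,(-40,-105,0)),
o(t,TR,226,386,(0,70,90)),o(t,TR,325,386,(0,0,90)),o(t,TR,424,389,(0,-70,90)),
o(s,SR,233,490,(40,105,90)),o(s,SR,423,363,(40,-105,90)),o(s,SR,480,418,(-40,-105,90))]
p,w=fit(blk,(550,50,0))
for y in(-70,0,70): print("slot",y,np.round(w(p,(0,y,90)),1))
R=lambda a,b,z:[w(p,(x,y,z)) for x,y in((-a,-b),(a,-b),(a,b),(-a,b))]
L=[(R(40,105,90),(0,255,255)),(R(40,105,0),(255,0,255))]
for y0 in(-70,0,70): L.append(([w(p,(x,y0+y,90)) for x,y in((-20,-10),(20,-10),(20,10),(-20,10))],(0,255,0)))
ovl(t,"ob_t",(145,115,295,215),5,L);ovl(s,"ob_s",(170,190,250,270),8,L)
tin=[o(t,TT,343,100,(65,-65,85)),o(t,TT,340,322,(-65,-65,85)),
o(s,ST,197,290,(65,65,85)),o(s,ST,342,200,(65,-65,85)),o(s,ST,482,315,(-65,-65,85)),o(s,ST,335,408,(-65,65,85))]
p,w=fit(tin,(550,-300,0))
print(w(p,(65,0,85.5)))
L=[(R(65,65,85),(0,255,255)),(R(65,65,0),(255,0,255)),(R(61,61,4),(0,255,0))]
ovl(t,"ot_t",(290,160,390,260),6,L);ovl(s,"ot_s",(240,120,370,220),6,L)
E
```

```text
pose [470.7 129.9] yaw deg 0.28
[[-0.5, -0.2], [-1.0, 0.9], [-0.1, 0.8], [0.1, -0.3], [0.3, 0.1], [0.5, -0.1], [-1.5, 0.0], [0.0, -0.8], [0.6, -0.7]]
slot -70 [471.1  59.9  90. ]
slot 0 [470.7 129.9  90. ]
slot 70 [470.4 199.9  90. ]
pose [ 472.2 -285.9] yaw deg -0.84
[[0.0, 0.6], [-0.3, 0.2], [-0.8, -0.2], [-0.2, -0.8], [0.5, -1.0], [0.1, 0.3]]
[np.float64(537.1945580199452), np.float64(-286.86746537408334), 85.5]
```

View pics/ob_t.png

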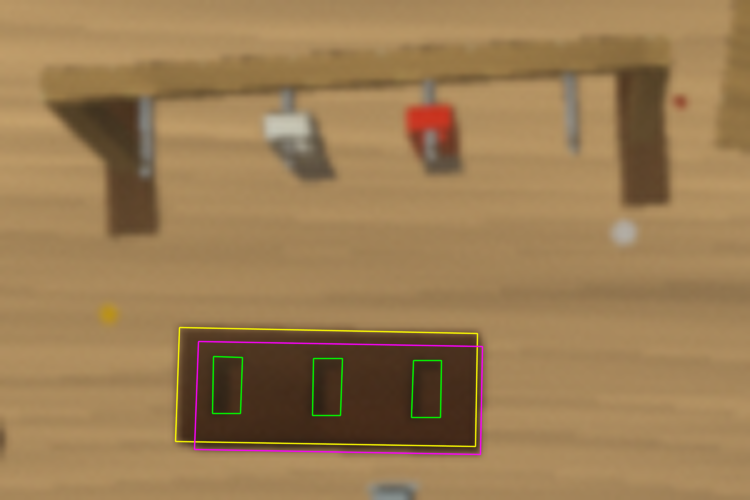

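View pics/ob_s.png

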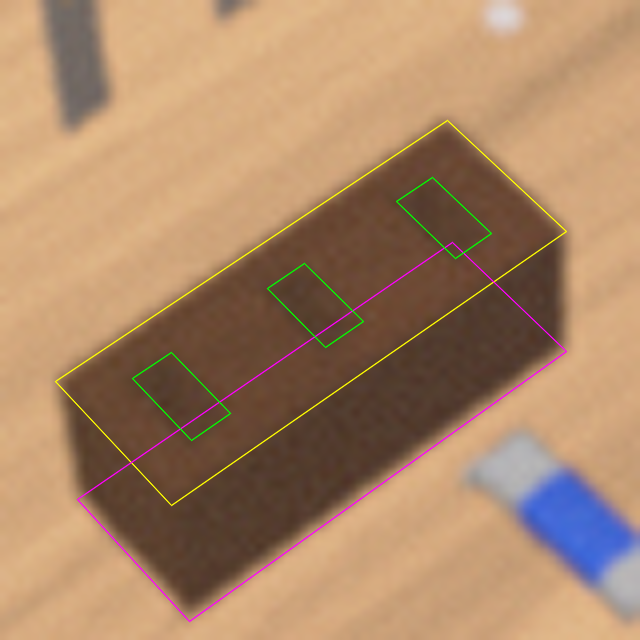

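View pics/ot_t.png

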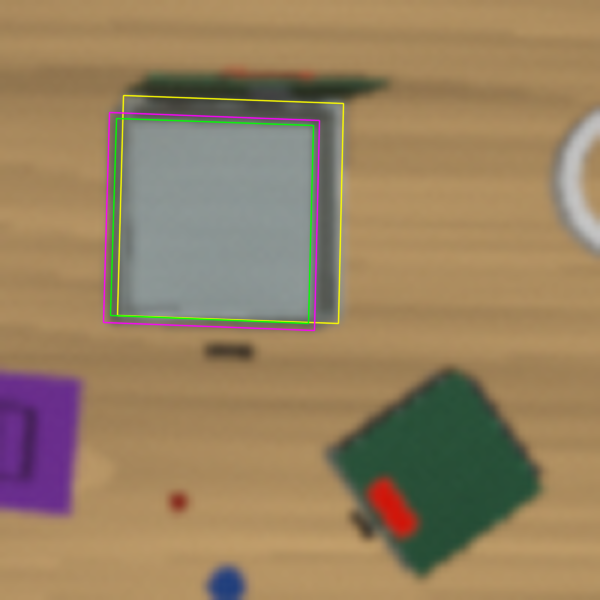

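View pics/ot_s.png

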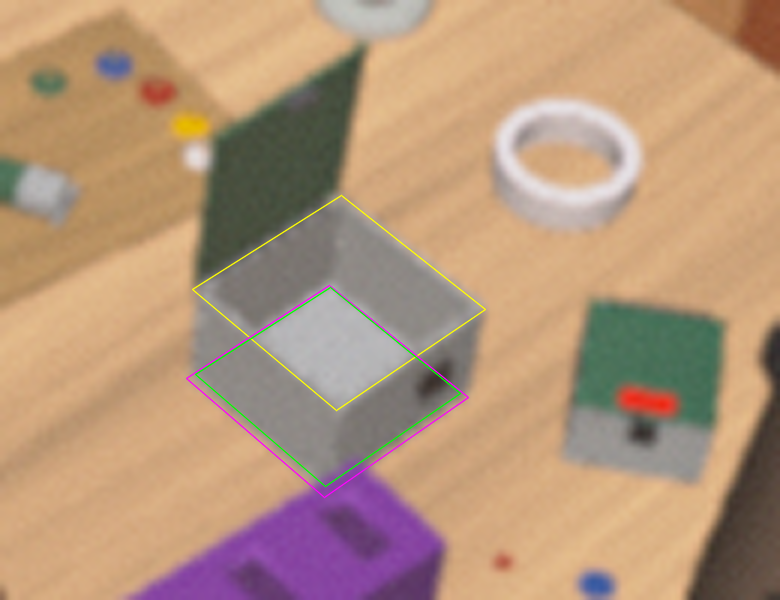

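White and red knives are present, with the red one hanging at lower y. The rims, slots and rack match the known sizes within 1–2 px. The tin is at (471, -285), the block at (470, 130), and the knives at (619, 142) and (626, 52).

```bash
cat > go.py <<'E'
import sys
from h import *
from scipy.spatial.transform import Rotation as Ro
# goal: x y z(TCP) jawdeg
def goal(x,y,z,jaw):
    s=monitor.sense();R=np.array(s["orientation"]);c,n=np.cos(np.radians(jaw)),np.sin(np.radians(jaw))
    Rg=np.array([[c,n,0],[n,-c,0],[0,0,-1]]) if True else 0
    Rg=np.column_stack([[c,n,0],np.cross([0,0,-1],[c,n,0]),[0,0,-1]])
    rv=Ro.from_matrix(R.T@Rg).as_rotvec();d=R.T@(np.array([x,y,z])-s["ee_pos"])/10
    print("t",round(s["time_s"],2),"pos",np.round(s["ee_pos"],1),"q",np.round(s["q"],0),"F",np.round(s["ft_force"],1),"w",round(s["gripper_width"],1))
    print("rot",np.round(rv,3),"rows>=",np.ceil(np.degrees(np.linalg.norm(rv))/8.59)," shift cm",np.round(d,2),"rows>=",np.linalg.norm(d)/5)
goal(*map(float,sys.argv[1:5]))
E
python3 go.py 263 -567 350 -65; python3 go.py 619 142 350 -85.4
```

```text
t 0.2 pos [ 263.1 -566.6  226.3] q [59. 25.  1. 90. -1. 65. -4.] F [ 0.3  0.4 -0.3] w 91.8
rot [ 0.     0.001 -0.002] rows>= 1.0  shift cm [  0.02   0.03 -12.37] rows>= 2.474953501560569
t 0.2 pos [ 263.1 -566.6  226.3] q [59. 25.  1. 90. -1. 65. -4.] F [ 0.3  0.4 -0.3] w 91.8
rot [0.    0.001 0.354] rows>= 3.0  shift cm [-49.29 -62.12 -12.33] rows>= 16.05074705534063
```

>>> servo_tool(
  deltas=[
    [0, 0, 0, 0, 0, -5, 1],
    [0, 0, 0.1, -2, -2, -10, 1],
    [0, 0, 0.15, -5, -6, -13, 1],
    [0, 0, 0.2, -8, -10, -13, 1],
    [0, 0, 0.25, -11, -14, -13, 1],
    [0, 0, 0.3, -14, -18, -13, 1],
    [0, 0, 0.35, -17, -22, -13, 1],
    [0, 0, 0.35, -20, -25, -13, 1],
  ],
)

```text
time_s: 1.0
ee_pos: [404.7, -282.9, 356.7]
orientation: [[0.083, -0.997, 0.0], [-0.997, -0.083, -0.0], [0.0, -0.0, -1.0]]
ft_force: [-0.1, 1.2, 1.0]
gripper_width: 91.8
```

```bash
python3 go.py 619 142 350 -85.4
```

```text
t 1.0 pos [ 404.7 -282.9  356.7] q [ 33.   8.  -5.  95.   1.  77. -57.] F [-0.1  1.2  1. ] w 91.8
rot [-0.    -0.     0.003] rows>= 1.0  shift cm [-40.57 -24.89   0.67] rows>= 9.519267583005078
```

>>> servo_tool(
  deltas=[
    [0, 0, 0, -4, -3, 0, 1],
    [0, 0, 0, -8, -5, 0, 1],
    [0, 0, 0, -12, -7, 0, 1],
    [0, 0, 0, -16, -9, 0, 1],
    [0, 0, 0, -20, -12, 0, 1],
    [0, 0, 0, -24, -14, 0, 1],
    [0, 0, 0, -28, -17, 0, 1],
    [0, 0, 0, -32, -20, 0, 1],
  ],
)

```text
time_s: 1.8
ee_pos: [576.6, 52.4, 356.8]
orientation: [[0.084, -0.996, 0.0], [-0.996, -0.084, -0.0], [0.0, -0.0, -1.0]]
ft_force: [1.0, -0.9, 1.0]
gripper_width: 91.9
```

```bash
python3 go.py 619 142 350 -85.4
```

```text
t 1.8 pos [576.6  52.4 356.8] q [   3.   18.  -19.   83.    6.   80. -101.] F [ 1.  -0.9  1. ] w 91.9
rot [-0.    -0.     0.004] rows>= 1.0  shift cm [-8.57 -4.98  0.68] rows>= 1.9862558105160062
```

>>> servo_tool(
  deltas=[
    [0, 0, 0, -3, -1.5, 0, 1],
    [0, 0, 0, -6, -3.5, 0, 1],
    [0, 0, 0, -8.6, -5, 0.7, 1],
    [0, 0, 0, -8.6, -5, 0.7, 1],
    [0, 0, 0, -8.6, -5, 0.7, 1],
  ],
)

```text
time_s: 2.3
ee_pos: [618.4, 141.2, 348.9]
orientation: [[0.086, -0.996, -0.001], [-0.996, -0.086, -0.0], [0.0, 0.001, -1.0]]
ft_force: [0.7, -0.1, 1.0]
gripper_width: 91.7
```

```bash
python3 go.py 619 142 350 -85.4; python3 - <<'E'
from h import *
s=cam("side");t=cam("top")
crop(t,"t_r1",145,95,295,215,5)
crop(s,"s_r1",120,75,270,215,5)
E
```

```text
t 2.3 pos [618.4 141.2 348.9] q [  -5.   24.  -20.   76.    8.   82. -109.] F [ 0.7 -0.1  1. ] w 91.7
rot [ 0.001 -0.     0.006] rows>= 1.0  shift cm [-0.07 -0.07 -0.11] rows>= 0.029377217517408582
```

View pics/t_r1.png

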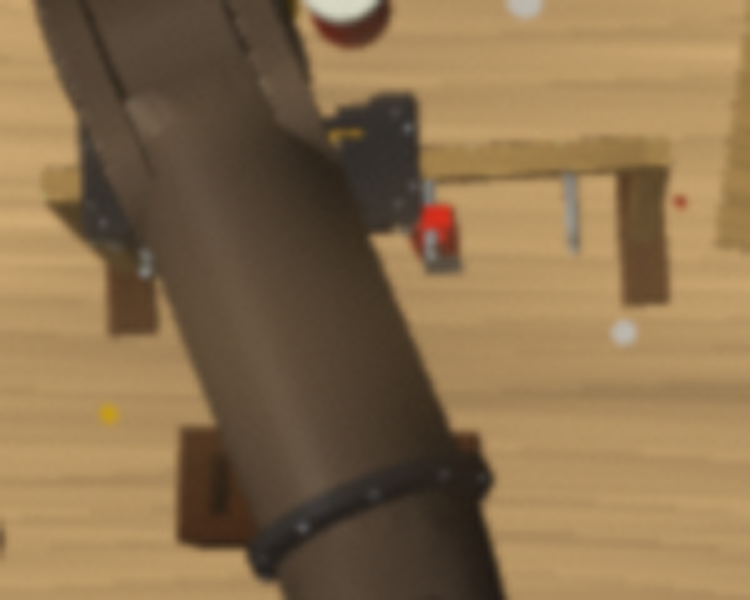

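View pics/s_r1.png

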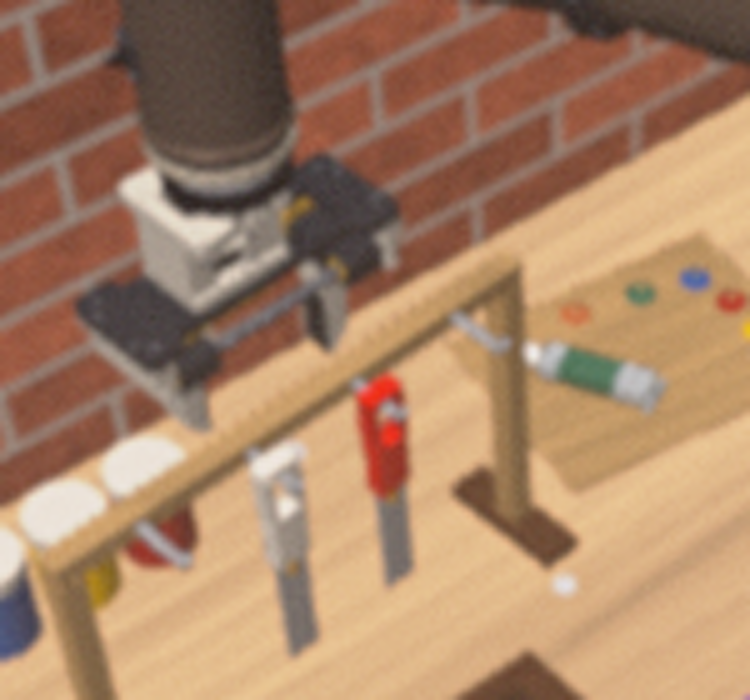

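>>> servo_tool(
  deltas=[
    [0, 0, 0, 0, 0, 2.5, 1],
    [0, 0, 0, 0, 0, 5, 1],
    [0, 0, 0, 0, 0, 7, 1],
    [0, 0, 0, 0, 0, 9, 1],
    [0, 0, 0, 0, 0, 10.5, 1],
    [0, 0, 0, 0, 0, 12, 1],
    [0, 0, 0, 0, 0, 12, 1],
  ],
)

```text
time_s: 3.1
ee_pos: [617.6, 138.7, 228.2]
orientation: [[0.083, -0.997, -0.003], [-0.997, -0.083, -0.002], [0.001, 0.003, -1.0]]
ft_force: [-1.0, 0.4, -0.1]
gripper_width: 92.0
```

```bash
python3 go.py 619 142 226 -85.4; python3 - <<'E'
from h import *
s=cam("side")
crop(s,"s_r2",120,75,270,215,5)
E
```

```text
t 3.1 pos [617.6 138.7 228.2] q [  -4.   27.  -20.   87.   10.   67. -111.] F [-1.   0.4 -0.1] w 92.0
rot [ 0.003 -0.001  0.002] rows>= 1.0  shift cm [-0.32 -0.17  0.22] rows>= 0.08469205951116947
```

View pics/s_r2.png

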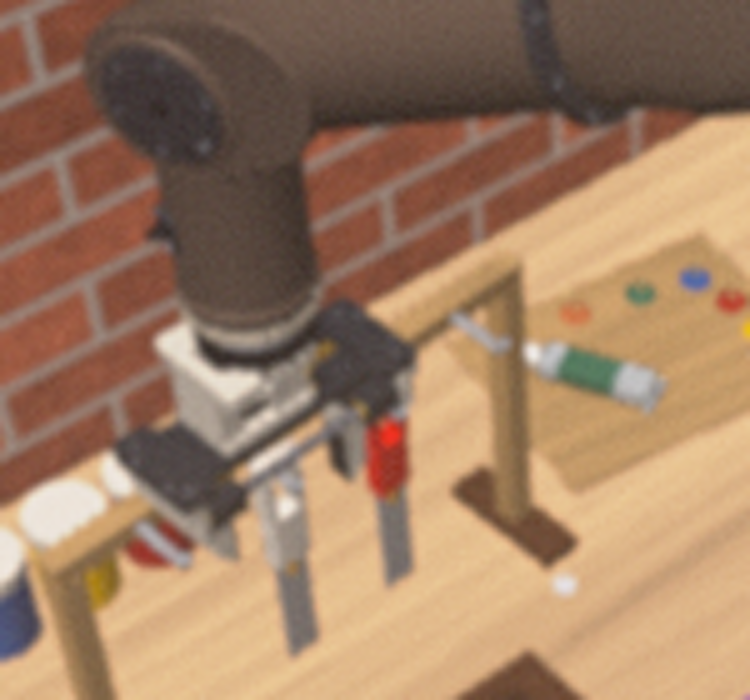

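>>> servo_tool(
  deltas=[
    [0, 0, 0, -0.3, -0.1, 0.2, 1],
    [0, 0, 0, -0.3, -0.1, 0.2, 0.6],
    [0, 0, 0, -0.3, -0.1, 0.2, 0.4],
    [0, 0, 0, -0.3, -0.1, 0.2, 0.3],
    [0, 0, 0, -0.3, -0.1, 0.2, 0.2],
    [0, 0, 0, -0.3, -0.1, 0.2, 0.1],
    [0, 0, 0, -0.3, -0.1, 0.2, 0.1],
    [0, 0, 0, -0.3, -0.1, 0.2, 0.1],
  ],
  grip_force=30,
)

```text
time_s: 3.95
ee_pos: [619.4, 143.9, 227.7]
orientation: [[0.085, -0.996, -0.0], [-0.996, -0.085, -0.0], [0.0, 0.0, -1.0]]
ft_force: [-0.3, -0.2, 0.5]
gripper_width: 40.3
```

```bash
python3 go.py 619 142 226 -85.4
```

```text
t 3.95 pos [619.4 143.9 227.7] q [  -5.   27.  -20.   87.   10.   67. -111.] F [-0.3 -0.2  0.5] w 40.3
rot [ 0.    -0.     0.004] rows>= 1.0  shift cm [0.18 0.05 0.17] rows>= 0.0509934155535791
```

>>> servo_tool(
  deltas=[
    [0, 0, 0, 0.2, 0, 0, 0.1],
    [0, 0, 0, 0.2, 0, 0, 0.1],
    [0, 0, 0, 0.2, 0, 0, 0.1],
    [0, 0, 0, 0.2, 0, 0, 0.1],
    [0, 0, 0, 0.2, 0, 0, 0.1],
    [0, 0, 0, 0.2, 0, 0, 0.1],
  ],
)

```text
time_s: 4.55
ee_pos: [619.6, 141.9, 227.7]
orientation: [[0.085, -0.996, 0.0], [-0.996, -0.085, -0.0], [0.0, -0.0, -1.0]]
ft_force: [-0.2, -1.2, 0.2]
gripper_width: 29.6
```

```bash
python3 go.py 619 142 226 -85.4
```

```text
t 4.55 pos [619.6 141.9 227.7] q [  -5.   27.  -20.   87.   10.   67. -111.] F [-0.2 -1.2  0.2] w 29.6
rot [-0.    -0.     0.004] rows>= 1.0  shift cm [-0.02  0.05  0.17] rows>= 0.03633293082345491
```

Gripped: the width reads 29.6 mm and the handle is 30 mm. Next I lift it 18 mm and pull it back along the rack's -x, which is the tool's +y.

>>> servo_tool(
  deltas=[
    [0, 0, 0, 0, 0, -0.5, 0.1],
    [0, 0, 0, 0, 0, -1, 0.1],
    [0, 0, 0, 0, 0, -1.5, 0.1],
    [0, 0, 0, 0, 0, -1.8, 0.1],
    [0, 0, 0, 0, 0, -1.8, 0.1],
    [0, 0, 0, 0, 0, -1.8, 0.1],
  ],
)

```text
time_s: 5.15
ee_pos: [619.5, 141.9, 245.8]
orientation: [[0.085, -0.996, 0.0], [-0.996, -0.085, -0.0], [0.0, -0.0, -1.0]]
ft_force: [-0.0, -1.4, -1.4]
gripper_width: 30.1
```

```bash
python3 go.py 619 142 226 -85.4; python3 - <<'E'
from h import *
s=cam("side")
crop(s,"s_r3",120,75,270,215,5)
E
```

```text
t 5.15 pos [619.5 141.9 245.8] q [  -5.   27.  -20.   86.    9.   69. -111.] F [-0.  -1.4 -1.4] w 30.1
rot [-0.    -0.     0.004] rows>= 1.0  shift cm [-0.02  0.05  1.98] rows>= 0.39516951024967617
```

View pics/s_r3.png

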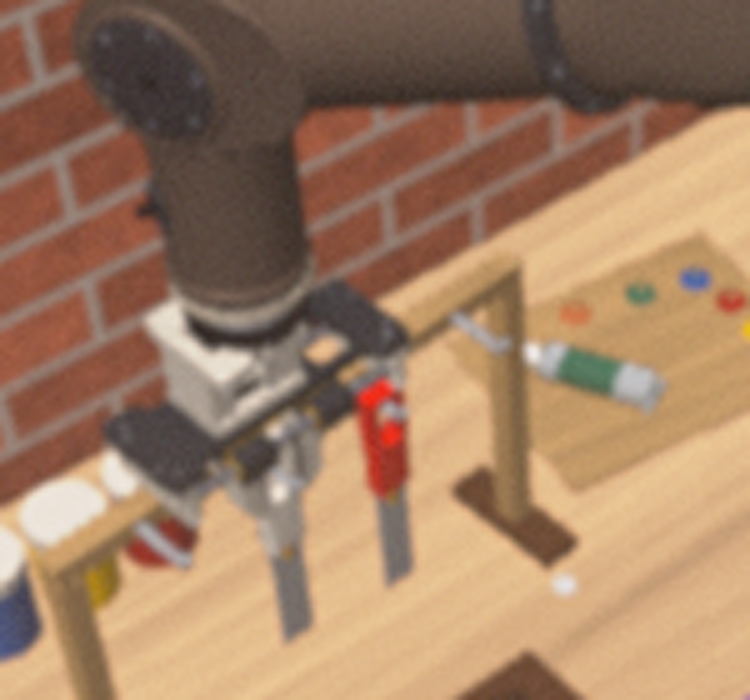

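>>> servo_tool(
  deltas=[
    [0, 0, 0, 0, 1, 0, 0.1],
    [0, 0, 0, 0, 2, 0, 0.1],
    [0, 0, 0, 0, 3, 0, 0.1],
    [0, 0, 0, 0, 4, 0, 0.1],
    [0, 0, 0, 0, 5, 0, 0.1],
    [0, 0, 0, 0, 6, 0, 0.1],
    [0, 0, 0, 0, 7, -1, 0.1],
    [0, 0, 0, 0, 7, -2, 0.1],
  ],
)

```text
time_s: 6.0
ee_pos: [548.5, 136.0, 266.8]
orientation: [[0.085, -0.996, -0.0], [-0.996, -0.085, -0.0], [0.0, 0.0, -1.0]]
ft_force: [0.5, 0.4, -0.0]
gripper_width: 29.6
```

```bash
python3 go.py 471 -285 275 -90; python3 - <<'E'
from h import *
s=cam("side");t=cam("top")
cv2.imwrite("pics/s4.png",s["frame"][:,:,::-1]);cv2.imwrite("pics/t4.png",t["frame"][:,:,::-1])
E
```

```text
t 6.0 pos [548.5 136.  266.8] q [  -3.   19.  -21.   94.    7.   68. -112.] F [ 0.5  0.4 -0. ] w 29.6
rot [ 0.    -0.     0.085] rows>= 1.0  shift cm [41.29 11.31 -0.81] rows>= 8.563295379476521
```

View pics/s4.png

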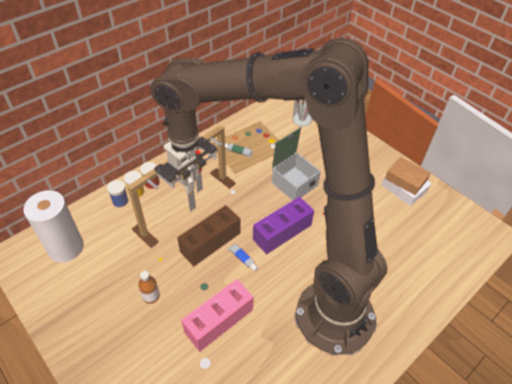

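View pics/t4.png

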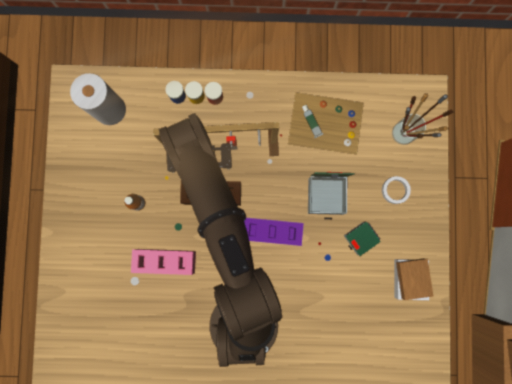

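>>> servo_tool(
  deltas=[
    [0, 0, 0, 1.5, 1, -0.8, 0.1],
    [0, 0, 0, 4, 2.5, -0.8, 0.1],
    [0, 0, 0, 7, 4.5, -0.8, 0.1],
    [0, 0, 0, 10, 6.5, -0.8, 0.1],
    [0, 0, 0, 13, 8, -0.8, 0.1],
    [0, 0, 0, 16, 9.5, -0.8, 0.1],
    [0, 0, 0, 19, 11, -0.8, 0.1],
    [0, 0, 0, 22, 11.3, -0.8, 0.1],
  ],
)

```text
time_s: 6.9
ee_pos: [454.1, -94.9, 274.2]
orientation: [[0.083, -0.997, -0.0], [-0.997, -0.083, -0.001], [0.001, 0.0, -1.0]]
ft_force: [1.0, 0.6, -0.6]
gripper_width: 29.8
```

>>> servo_tool(
  deltas=[
    [0, 0, 0.02, 3, 0, 0, 0.1],
    [0, 0, 0.04, 6, 0, 0, 0.1],
    [0, 0, 0.06, 9, 0, 0, 0.1],
    [0, 0, 0.08, 12, 0, 0, 0.1],
    [0, 0, 0.08, 15, 0, 0, 0.1],
    [0, 0, 0.08, 17.5, 0, 0, 0.1],
    [0, 0, 0.08, 19.2, 0, 0, 0.1],
    [0, 0, 0.08, 19.2, 0, 0, 0.1],
  ],
)

```text
time_s: 7.7
ee_pos: [471.3, -287.1, 273.6]
orientation: [[0.001, -1.0, -0.0], [-1.0, -0.001, -0.001], [0.001, 0.0, -1.0]]
ft_force: [-0.3, 0.1, -1.1]
gripper_width: 29.8
```

```bash
python3 go.py 471 -285 190 -90; python3 - <<'E'
from h import *
s=cam("side");t=cam("top")
crop(s,"s5",220,60,370,220,5);crop(t,"t5",270,120,400,240,5)
E
```

```text
t 7.7 pos [ 471.3 -287.1  273.6] q [ 31.  16.  -7.  96.   2.  68. -66.] F [-0.3  0.1 -1.1] w 29.8
rot [ 0.    -0.001  0.001] rows>= 1.0  shift cm [-0.21  0.03  8.36] rows>= 1.6722612560196215
```

View pics/s5.png

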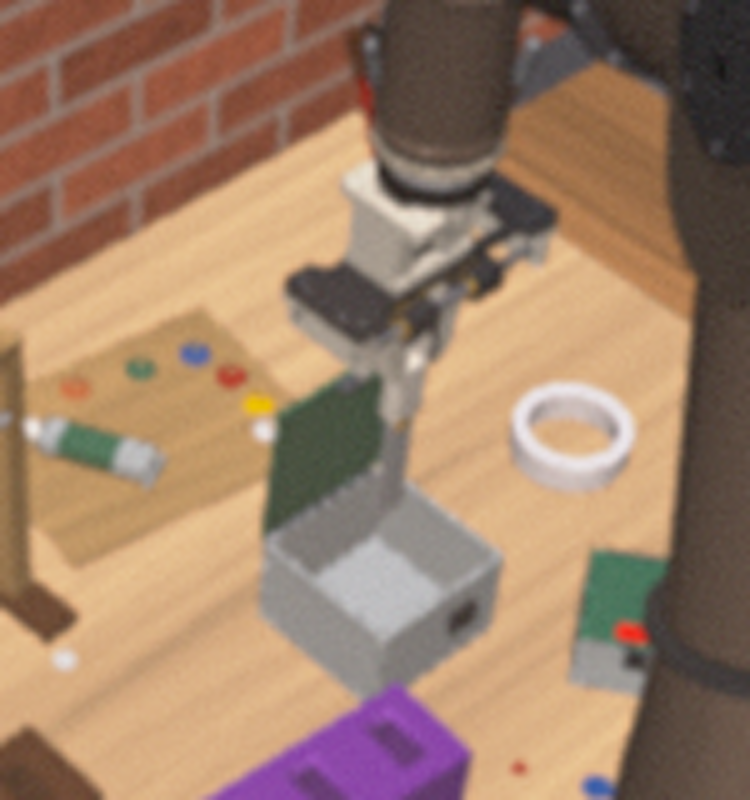

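View pics/t5.png

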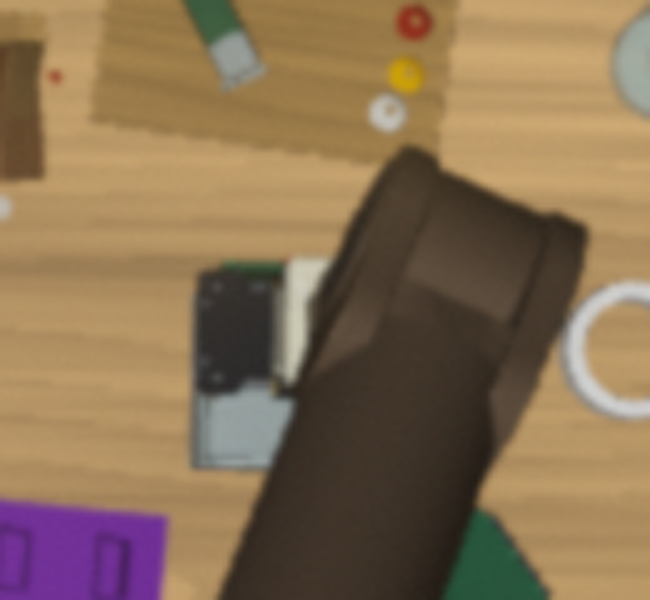

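>>> servo_tool(
  deltas=[
    [0, 0, 0, -0.2, 0, 2, 0.1],
    [0, 0, 0, -0.2, 0, 4, 0.1],
    [0, 0, 0, -0.2, 0, 6, 0.1],
    [0, 0, 0, -0.2, 0, 8, 0.1],
    [0, 0, 0, -0.2, 0, 8.8, 0.1],
    [0, 0, 0, -0.2, 0, 8.8, 0.1],
    [0, 0, 0, -0.2, 0, 8.8, 0.1],
    [0, 0, 0, -0.2, 0, 8.8, 0.1],
  ],
)

```text
time_s: 8.6
ee_pos: [472.8, -282.2, 186.9]
orientation: [[0.005, -1.0, 0.002], [-1.0, -0.005, -0.001], [0.001, -0.002, -1.0]]
ft_force: [0.8, 0.5, -0.4]
gripper_width: 29.9
```

>>> servo_tool(
  deltas=[
    [0, 0, 0, 0, 0, 0, 0.1],
    [0, 0, 0, 0, 0, 0, 0.1],
    [0, 0, 0, 0, 0, 0, 0.1],
  ],
)

```text
time_s: 8.9
ee_pos: [472.2, -282.2, 186.0]
orientation: [[0.005, -1.0, 0.0], [-1.0, -0.005, -0.0], [0.0, -0.0, -1.0]]
ft_force: [-1.0, 0.1, -1.5]
gripper_width: 29.5
```

```bash
python3 go.py 471 -285 275 -90; python3 - <<'E'
from h import *
s=cam("side");crop(s,"s6",220,60,370,220,5)
E
```

```text
t 8.9 pos [ 472.2 -282.2  186. ] q [ 31.  21.  -7. 103.   3.  56. -67.] F [-1.   0.1 -1.5] w 29.5
rot [-0.    -0.     0.005] rows>= 1.0  shift cm [ 0.28  0.11 -8.9 ] rows>= 1.780504285432666
```

View pics/s6.png

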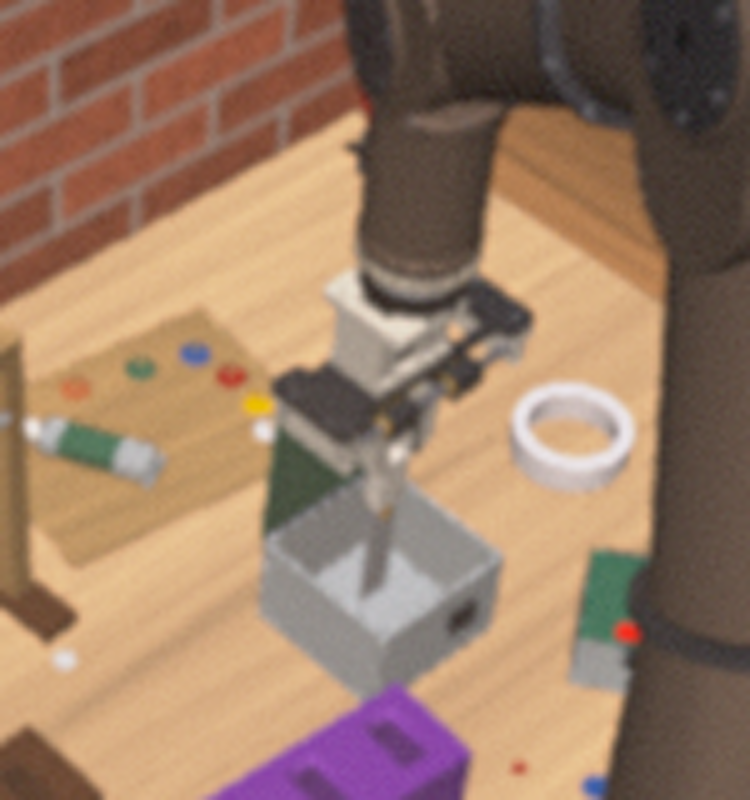

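>>> servo_tool(
  deltas=[
    [0, 0, 0, 0, 0, -2, 0.1],
    [0, 0, 0, 0, 0, -5, 0.1],
    [0, 0, 0, 0, 0, -8, 0.1],
    [0, 0, 0, -1, 0, -9.4, 0.1],
    [0, 0, 0, -4, 0, -9.4, 0.1],
    [0, 0, 0, -8, 0, -9.4, 0.1],
    [0, 0, 0, -12, 0, -9.4, 0.1],
    [0, 0, 0, -16, 0, -9.4, 0.1],
  ],
)

```text
time_s: 9.75
ee_pos: [470.6, -119.9, 279.2]
orientation: [[0.005, -1.0, -0.001], [-1.0, -0.005, 0.0], [-0.0, 0.001, -1.0]]
ft_force: [1.2, 0.3, -1.2]
gripper_width: 30.0
```

```bash
python3 go.py 470 200 280 0.3
```

```text
t 9.75 pos [ 470.6 -119.9  279.2] q [ 19.  10. -13. 104.   2.  67. -84.] F [ 1.2  0.3 -1.2] w 30.0
rot [ 0.000e+00  1.000e-03 -1.571e+00] rows>= 11.0  shift cm [-31.99  -0.1   -0.08] rows>= 6.397386049071697
```

>>> servo_tool(
  deltas=[
    [0, 0, -0.1, -4, 0, 0, 0.1],
    [0, 0, -0.2, -8, 0, 0, 0.1],
    [0, 0, -0.3, -12, 0, 0, 0.1],
    [0, 0, -0.4, -16, 0, 0, 0.1],
    [0, 0, -0.5, -20, 0, 0, 0.1],
    [0, 0, -0.6, -24, 0, 0, 0.1],
    [0, 0, -0.7, -28, 0, 0, 0.1],
    [0, 0, -0.8, -30, 0, 0, 0.1],
  ],
)

```text
time_s: 10.55
ee_pos: [468.2, 182.3, 279.3]
orientation: [[0.727, -0.687, -0.001], [-0.687, -0.727, 0.002], [-0.002, -0.001, -1.0]]
ft_force: [0.7, -0.3, -1.3]
gripper_width: 29.9
```

```bash
python3 go.py 470 200 280 0.3
```

```text
t 10.55 pos [468.2 182.3 279.3] q [ -2.  14. -30. 100.   7.  68. -78.] F [ 0.7 -0.3 -1.3] w 29.9
rot [-0.001  0.001 -0.763] rows>= 6.0  shift cm [-1.09 -1.41 -0.06] rows>= 0.35617971266020365
```

>>> servo_tool(
  deltas=[
    [0, 0, -0.13, -0.5, -0.5, 0, 0.1],
    [0, 0, -0.26, -1.1, -1.4, 0, 0.1],
    [0, 0, -0.39, -1.1, -1.4, 0, 0.1],
    [0, 0, -0.52, -1.1, -1.4, 0, 0.1],
    [0, 0, -0.65, -1.1, -1.4, 0, 0.1],
    [0, 0, -0.763, -1.1, -1.4, 0, 0.1],
    [0, 0, -0.763, -1.1, -1.4, 0, 0.1],
    [0, 0, -0.763, -1.1, -1.4, 0, 0.1],
  ],
)

```text
time_s: 11.35
ee_pos: [471.1, 195.8, 279.3]
orientation: [[1.0, -0.006, -0.001], [-0.006, -1.0, -0.0], [-0.001, 0.0, -1.0]]
ft_force: [0.6, -0.2, -0.6]
gripper_width: 29.7
```

```bash
python3 go.py 470 200 250 0.3;  python3 - <<'E'
from h import *; from ov import *
s=cam("side");t=cam("top")
p=monitor.sense()["ee_pos"]
L=[]
x,y=470.4,199.9
L.append(([(x-20,y-10,90),(x+20,y-10,90),(x+20,y+10,90),(x-20,y+10,90)],(0,255,0)))
x,y,z=p; b=z-145
L.append(([(x-13,y,b),(x+13,y,b),(x+13,y,b+60),(x-13,y,b+60)],(0,0,255)))
ovl(s,"s7",(120,130,260,280),5,L);ovl(t,"t7",(120,120,270,230),5,L)
E
```

```text
t 11.35 pos [471.1 195.8 279.3] q [  2.  16. -38.  99.  10.  69. -39.] F [ 0.6 -0.2 -0.6] w 29.7
rot [ 0.     0.001 -0.011] rows>= 1.0  shift cm [-0.11 -0.42  2.93] rows>= 0.5925506064975254
```

View pics/s7.png

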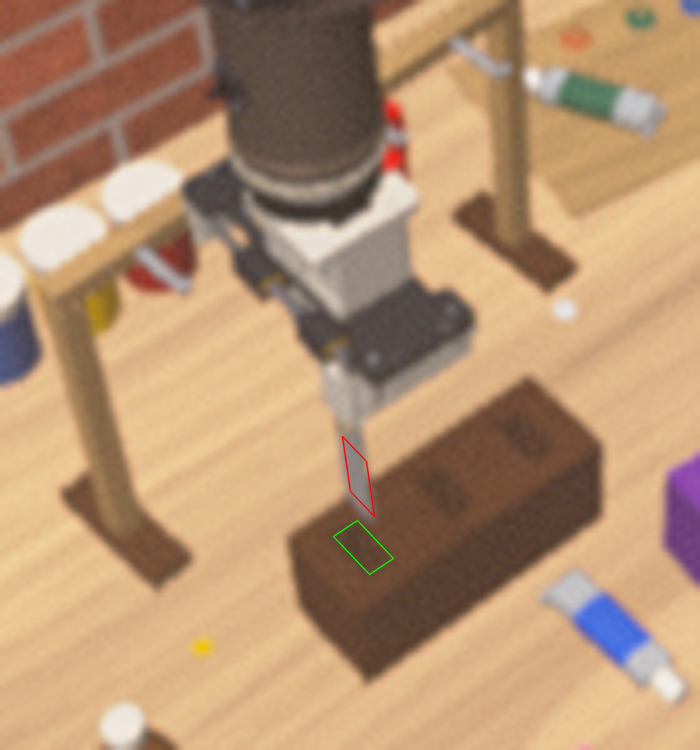

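View pics/t7.png

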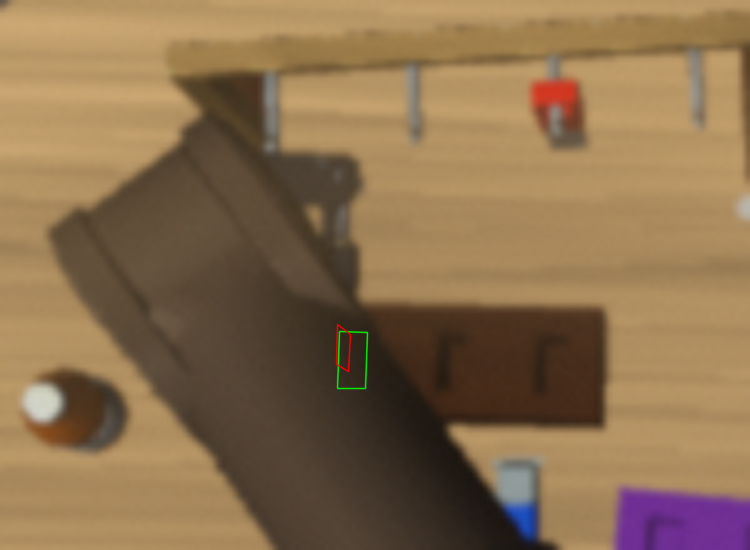

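```bash
python3 - <<'E'
from h import *; from ov import *
s=cam("side")
x,y,z=monitor.sense()["ee_pos"]; b=z-145
L=[([(x,y,b),(x,y,b+45)],(0,0,255))]
ovl(s,"s8",(175,200,215,245),16,L)
for dy in(0,5):print(proj(s,(x,y+dy,b)),proj(s,(x,y+dy,b+60)))
E
```

```text
[191.91471822 230.28701196] [190.35827798 219.22869669]
[190.66445266 231.11570053] [189.06633869 220.06673304]
```

View pics/s8.png

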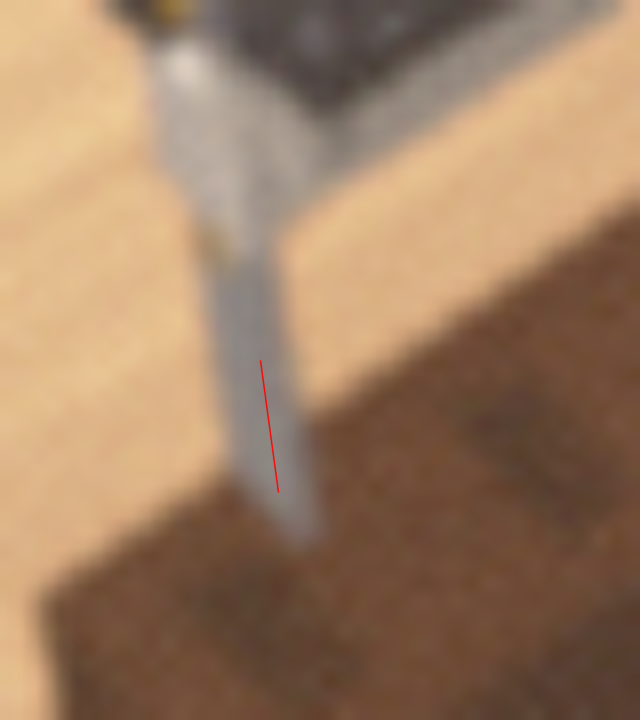

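>>> servo_tool(
  deltas=[
    [0, 0, 0, -0.1, -0.4, 0, 0.1],
    [0, 0, 0, -0.1, -0.4, 1, 0.1],
    [0, 0, 0, -0.1, -0.4, 2, 0.1],
    [0, 0, 0, -0.1, -0.4, 3, 0.1],
    [0, 0, 0, -0.1, -0.4, 3.5, 0.1],
    [0, 0, 0, -0.1, -0.4, 3.5, 0.1],
  ],
)

```text
time_s: 12.1
ee_pos: [470.2, 199.2, 243.6]
orientation: [[1.0, -0.003, -0.002], [-0.003, -1.0, -0.001], [-0.002, 0.001, -1.0]]
ft_force: [0.0, -0.5, 0.4]
gripper_width: 30.0
```

```bash
python3 go.py 470.4 199.9 165 0.3;  python3 - <<'E'
from h import *; from ov import *
s=cam("side")
ovl(s,"s9",(175,195,230,250),12,[])
E
```

```text
t 12.1 pos [470.2 199.2 243.6] q [  1.  18. -38. 102.  12.  64. -41.] F [ 0.  -0.5  0.4] w 30.0
rot [ 0.001  0.002 -0.008] rows>= 1.0  shift cm [ 0.04 -0.08  7.86] rows>= 1.5714215052403966
```

View pics/s9.png

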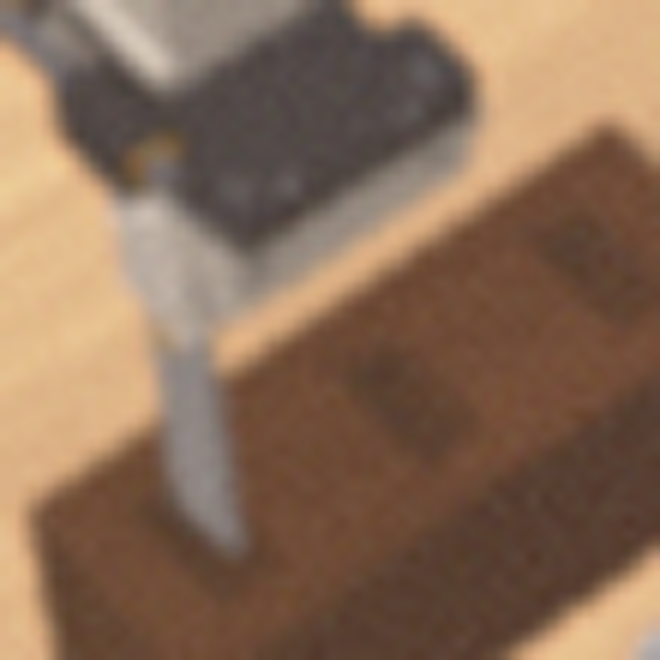

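Tip is over slot 2. Lowering with force checks.

>>> servo_tool(
  deltas=[
    [0, 0, 0, 0, 0, 0.8, 0.1],
    [0, 0, 0, 0, 0, 1.6, 0.1],
    [0, 0, 0, 0, 0, 2.4, 0.1],
    [0, 0, 0, 0, 0, 3.2, 0.1],
    [0, 0, 0, 0, 0, 3.2, 0.1],
  ],
)

```text
time_s: 12.65
ee_pos: [470.0, 199.1, 211.3]
orientation: [[1.0, -0.003, -0.002], [-0.003, -1.0, -0.001], [-0.002, 0.001, -1.0]]
ft_force: [0.5, -0.9, -0.8]
gripper_width: 29.9
```

>>> servo_tool(
  deltas=[
    [0, 0, 0, 0, 0, 1, 0.1],
    [0, 0, 0, 0, 0, 2, 0.1],
    [0, 0, 0, 0, 0, 3, 0.1],
    [0, 0, 0, 0, 0, 4, 0.1],
    [0, 0, 0, 0, 0, 4, 0.1],
  ],
)

```text
time_s: 13.15
ee_pos: [469.8, 199.1, 171.1]
orientation: [[1.0, -0.003, -0.002], [-0.003, -1.0, -0.001], [-0.002, 0.001, -1.0]]
ft_force: [0.1, 0.0, 0.1]
gripper_width: 30.2
```

```bash
python3 go.py 470.4 199.9 155 0.3;  python3 - <<'E'
from h import *; from ov import *
s=cam("side")
ovl(s,"s10",(175,195,230,250),12,[])
E
```

```text
t 13.15 pos [469.8 199.1 171.1] q [ -1.  22. -36. 108.  16.  55. -44.] F [0.1 0.  0.1] w 30.2
rot [ 0.001  0.002 -0.008] rows>= 1.0  shift cm [ 0.06 -0.09  1.61] rows>= 0.3218032051891849
```

View pics/s10.png

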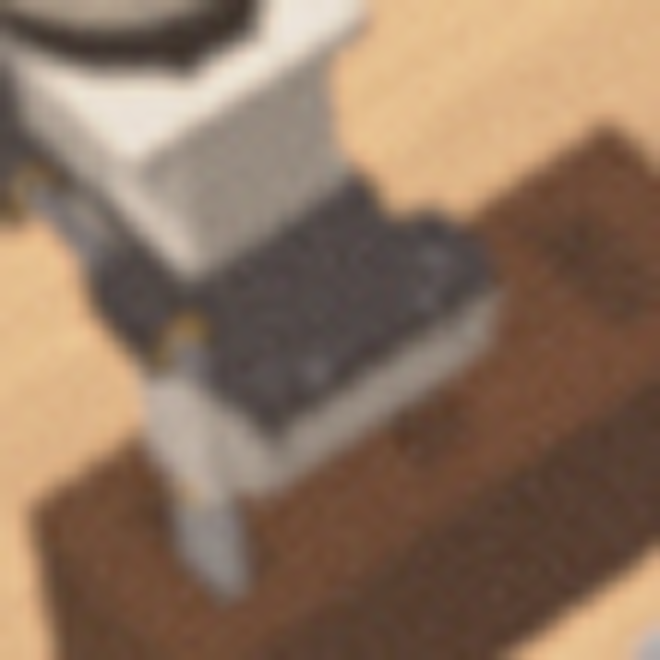

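>>> servo_tool(
  deltas=[
    [0, 0, 0, 0, 0, 0.4, 0.1],
    [0, 0, 0, 0, 0, 0.8, 0.1],
    [0, 0, 0, 0, 0, 1.1, 0.1],
    [0, 0, 0, 0, 0, 1.1, 0.1],
    [0, 0, 0, 0, 0, 1.1, 0.1],
  ],
)

```text
time_s: 13.7
ee_pos: [470.7, 199.6, 161.7]
orientation: [[1.0, -0.003, 0.0], [-0.003, -1.0, -0.0], [0.0, 0.0, -1.0]]
ft_force: [0.2, 0.5, -0.9]
gripper_width: 30.2
```

>>> servo_tool(
  deltas=[
    [0, 0, 0, 0, 0, 0.2, 0.1],
    [0, 0, 0, 0, 0, 0.4, 0.1],
    [0, 0, 0, 0, 0, 0.4, 0.1],
  ],
)

```text
time_s: 14.0
ee_pos: [470.5, 199.5, 157.4]
orientation: [[1.0, -0.003, -0.0], [-0.003, -1.0, -0.0], [-0.0, 0.0, -1.0]]
ft_force: [0.0, 0.2, -0.4]
gripper_width: 29.8
```

>>> servo_tool(
  deltas=[
    [0, 0, 0, 0, 0, 0.1, 0.1],
    [0, 0, 0, 0, 0, 0.2, 0.1],
    [0, 0, 0, 0, 0, 0.3, 0.1],
    [0, 0, 0, 0, 0, 0.3, 0.1],
  ],
)

```text
time_s: 14.4
ee_pos: [470.7, 199.6, 154.7]
orientation: [[1.0, -0.003, 0.0], [-0.003, -1.0, -0.0], [0.0, 0.0, -1.0]]
ft_force: [0.6, 1.1, -1.4]
gripper_width: 29.6
```

Within a millimetre of the floor, so I release in place.

>>> servo_tool(
  deltas=[
    [0, 0, 0, 0, 0, 0, 0.34],
    [0, 0, 0, 0, 0, 0, 0.36],
    [0, 0, 0, 0, 0, 0, 0.4],
    [0, 0, 0, 0, 0, 0, 0.5],
    [0, 0, 0, 0, 0, 0, 0.7],
    [0, 0, 0, 0, 0, 0, 1],
    [0, 0, 0, 0, 0, 0, 1],
    [0, 0, 0, 0, 0, 0, 1],
  ],
)

```text
time_s: 15.2
ee_pos: [470.6, 199.6, 154.7]
orientation: [[1.0, -0.003, -0.0], [-0.003, -1.0, -0.0], [-0.0, 0.0, -1.0]]
ft_force: [-0.6, 0.6, 0.9]
gripper_width: 72.1
```

>>> servo_tool(
  deltas=[
    [0, 0, 0, 0, 0, 0, 1],
    [0, 0, 0, 0, 0, 0, 1],
    [0, 0, 0, 0, 0, -3, 1],
    [0, 0, 0, 0, 0, -7, 1],
    [0, 0, 0, 0, 0, -11, 1],
    [0, 0, 0, 0, 0, -15, 1],
    [0, 0, 0, 0, 0, -18, 1],
    [0, 0, 0, 0, 0, -20, 1],
  ],
)

```text
time_s: 16.0
ee_pos: [471.0, 200.0, 357.3]
orientation: [[1.0, -0.003, 0.003], [-0.003, -1.0, 0.001], [0.003, -0.001, -1.0]]
ft_force: [-0.3, -0.7, 0.7]
gripper_width: 91.7
```

```bash
python3 go.py 626 52 350 -85.4;  python3 - <<'E'
from h import *; from ov import *
s=cam("side")
ovl(s,"s11",(120,130,260,270),5,[])
E
```

```text
t 16.0 pos [471.  200.  357.3] q [  2.  13. -38.  91.   8.  78. -38.] F [-0.3 -0.7  0.7] w 91.7
rot [-3.000e-03 -1.000e-03  1.487e+00] rows>= 10.0  shift cm [15.54 14.76  0.76] rows>= 4.28919992240745
```

View pics/s11.png

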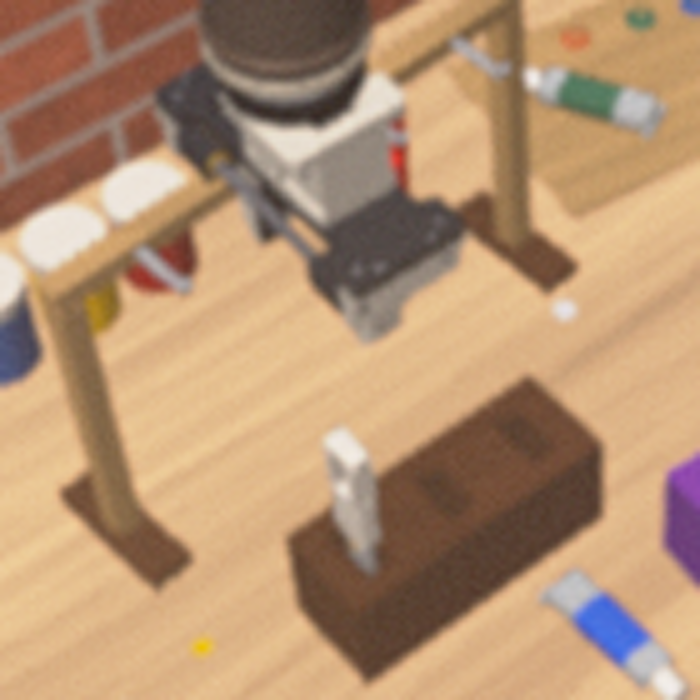

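White stands in slot 2. Next I move above the red knife.

>>> servo_tool(
  deltas=[
    [0, 0, 0.14, 2, 2, 0, 1],
    [0, 0, 0.28, 4, 4, 0, 1],
    [0, 0, 0.42, 6, 6, 0, 1],
    [0, 0, 0.56, 8, 8, 0, 1],
    [0, 0, 0.7, 10, 10, 0, 1],
    [0, 0, 0.84, 12, 12, 0, 1],
    [0, 0, 0.98, 14, 13.5, 0, 1],
    [0, 0, 1.12, 15, 14.5, 0, 1],
  ],
)

```text
time_s: 16.85
ee_pos: [621.5, 52.2, 353.8]
orientation: [[0.426, -0.905, -0.001], [-0.905, -0.426, -0.001], [0.0, 0.001, -1.0]]
ft_force: [0.1, -0.3, 0.2]
gripper_width: 91.7
```

```bash
python3 go.py 626 52 350 -85.4
```

```text
t 16.85 pos [621.5  52.2 353.8] q [  4.  23. -21.  77.   8.  82. -81.] F [ 0.1 -0.3  0.2] w 91.7
rot [ 0.001 -0.001  0.36 ] rows>= 3.0  shift cm [ 0.21 -0.4   0.38] rows>= 0.11890067958381687
```

>>> servo_tool(
  deltas=[
    [0, 0, 0.13, 0.1, -0.2, 0.3, 1],
    [0, 0, 0.26, 0.2, -0.3, 0.3, 1],
    [0, 0, 0.36, 0.2, -0.4, 0.3, 1],
    [0, 0, 0.36, 0.2, -0.4, 0.3, 1],
    [0, 0, 0.36, 0.2, -0.4, 0.3, 1],
  ],
)

```text
time_s: 17.35
ee_pos: [624.6, 54.2, 351.5]
orientation: [[0.091, -0.996, -0.0], [-0.996, -0.091, -0.0], [0.0, 0.0, -1.0]]
ft_force: [-0.2, -0.0, -0.5]
gripper_width: 92.0
```

```bash
python3 go.py 626 52 227.5 -85.4; python3 - <<'E'
from h import *; from ov import *
s=cam("side")
ovl(s,"s12",(140,85,270,205),5,[])
E
```

```text
t 17.35 pos [624.6  54.2 351.5] q [   1.   23.  -17.   77.    7.   82. -100.] F [-0.2 -0.  -0.5] w 92.0
rot [ 0.    -0.     0.011] rows>= 1.0  shift cm [ 0.23 -0.13 12.4 ] rows>= 2.4804181148051256
```

View pics/s12.png

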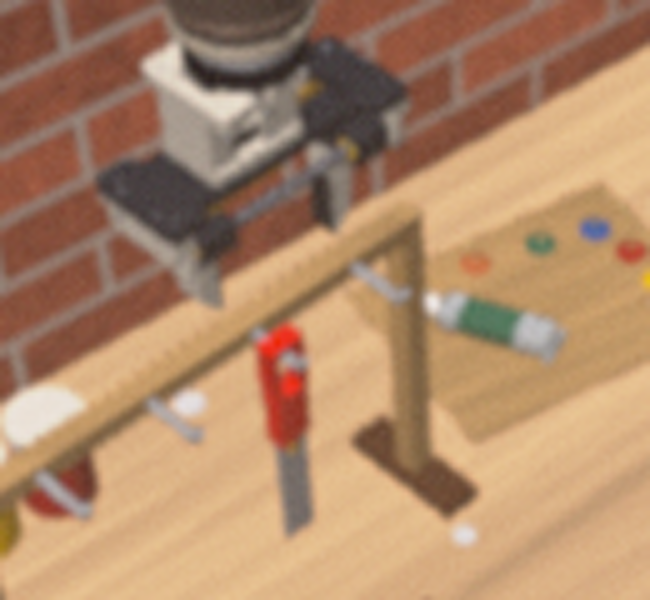

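>>> servo_tool(
  deltas=[
    [0, 0, 0.01, 0.2, -0.1, 2.5, 1],
    [0, 0, 0.01, 0.2, -0.1, 5, 1],
    [0, 0, 0.01, 0.2, -0.1, 7, 1],
    [0, 0, 0.01, 0.2, -0.1, 9, 1],
    [0, 0, 0.01, 0.2, -0.1, 11, 1],
    [0, 0, 0.01, 0.2, -0.1, 12.4, 1],
    [0, 0, 0.01, 0.2, -0.1, 12.4, 1],
    [0, 0, 0.01, 0.2, -0.1, 12.4, 1],
  ],
)

```text
time_s: 18.2
ee_pos: [626.0, 52.2, 228.2]
orientation: [[0.078, -0.997, 0.0], [-0.997, -0.078, 0.0], [-0.0, -0.0, -1.0]]
ft_force: [-0.2, 0.3, 0.4]
gripper_width: 91.6
```

```bash
python3 go.py 626 52 227.5 -85.4; python3 - <<'E'
from h import *; from ov import *
s=cam("side")
ovl(s,"s13",(140,85,270,205),5,[])
E
```

```text
t 18.2 pos [626.   52.2 228.2] q [   2.   26.  -17.   88.    8.   66. -102.] F [-0.2  0.3  0.4] w 91.6
rot [-0.     0.    -0.002] rows>= 1.0  shift cm [0.02 0.01 0.07] rows>= 0.01386130462433155
```

View pics/s13.png

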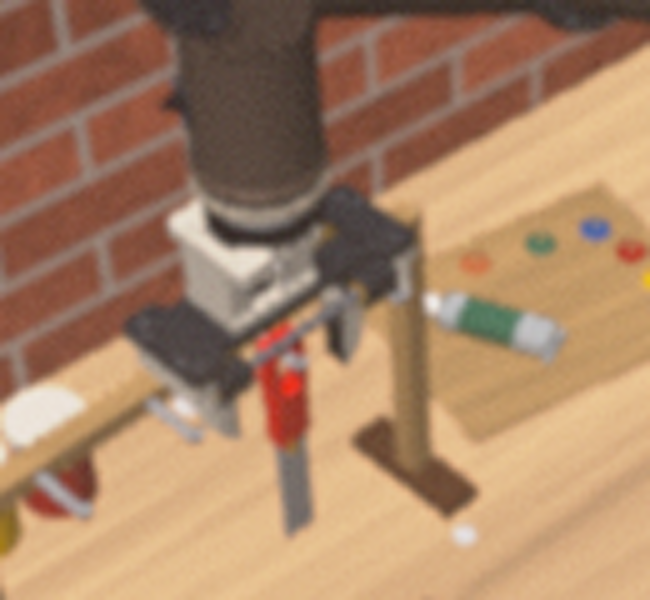

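>>> servo_tool(
  deltas=[
    [0, 0, 0, 0, 0, 0, 0.7],
    [0, 0, 0, 0, 0, 0, 0.5],
    [0, 0, 0, 0, 0, 0, 0.4],
    [0, 0, 0, 0, 0, 0, 0.3],
    [0, 0, 0, 0, 0, 0, 0.2],
    [0, 0, 0, 0, 0, 0, 0.1],
    [0, 0, 0, 0, 0, 0, 0.1],
    [0, 0, 0, 0, 0, 0, 0.1],
  ],
)

```text
time_s: 19.05
ee_pos: [625.8, 52.1, 227.7]
orientation: [[0.078, -0.997, -0.0], [-0.997, -0.078, -0.0], [0.0, 0.0, -1.0]]
ft_force: [-0.0, -0.8, 0.1]
gripper_width: 32.7
```

>>> servo_tool(
  deltas=[
    [0, 0, 0, 0, 0, 0, 0.1],
    [0, 0, 0, 0, 0, 0, 0.1],
    [0, 0, 0, 0, 0, 0, 0.1],
    [0, 0, 0, 0, 0, 0, 0.1],
    [0, 0, 0, 0, 0, 0, 0.1],
    [0, 0, 0, 0, 0, 0, 0.1],
  ],
)

```text
time_s: 19.65
ee_pos: [625.8, 52.2, 227.7]
orientation: [[0.078, -0.997, -0.0], [-0.997, -0.078, -0.0], [0.0, 0.0, -1.0]]
ft_force: [-0.5, 0.3, -1.7]
gripper_width: 29.8
```

>>> servo_tool(
  deltas=[
    [0, 0, 0, 0, 0, -0.5, 0.1],
    [0, 0, 0, 0, 0, -1, 0.1],
    [0, 0, 0, 0, 0, -1.5, 0.1],
    [0, 0, 0, 0, 0, -1.8, 0.1],
    [0, 0, 0, 0, 0, -1.8, 0.1],
    [0, 0, 0, 0, 0, -1.8, 0.1],
  ],
)

```text
time_s: 20.25
ee_pos: [625.8, 52.2, 245.8]
orientation: [[0.078, -0.997, 0.0], [-0.997, -0.078, 0.0], [0.0, -0.0, -1.0]]
ft_force: [0.3, -0.4, -1.4]
gripper_width: 30.1
```

>>> servo_tool(
  deltas=[
    [0, 0, 0, 0, 1, 0, 0.1],
    [0, 0, 0, 0, 2, 0, 0.1],
    [0, 0, 0, 0, 3, 0, 0.1],
    [0, 0, 0, 0, 4, 0, 0.1],
    [0, 0, 0, 0, 5, 0, 0.1],
    [0, 0, 0, 0, 6, 0, 0.1],
    [0, 0, 0, 0, 7, -1, 0.1],
    [0, 0, 0, 0, 7, -2.5, 0.1],
  ],
)

```text
time_s: 21.05
ee_pos: [554.1, 46.5, 271.0]
orientation: [[0.078, -0.997, -0.002], [-0.997, -0.078, -0.0], [0.0, 0.002, -1.0]]
ft_force: [0.1, 0.4, -1.5]
gripper_width: 29.8
```

```bash
python3 go.py 471 -100 275 -90; python3 - <<'E'
from h import *; from ov import *
s=cam("side");t=cam("top")
cv2.imwrite("pics/s14.png",s["frame"][:,:,::-1])
ovl(t,"t14",(290,160,390,260),6,[])
E
```

```text
t 21.05 pos [554.1  46.5 271. ] q [   4.   18.  -18.   95.    6.   68. -102.] F [ 0.1  0.4 -1.5] w 29.8
rot [ 0.002 -0.     0.078] rows>= 1.0  shift cm [13.96  9.42 -0.37] rows>= 3.3692381831726244
```

View pics/s14.png

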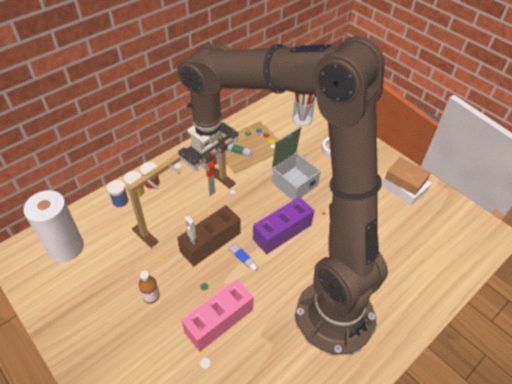

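View pics/t14.png

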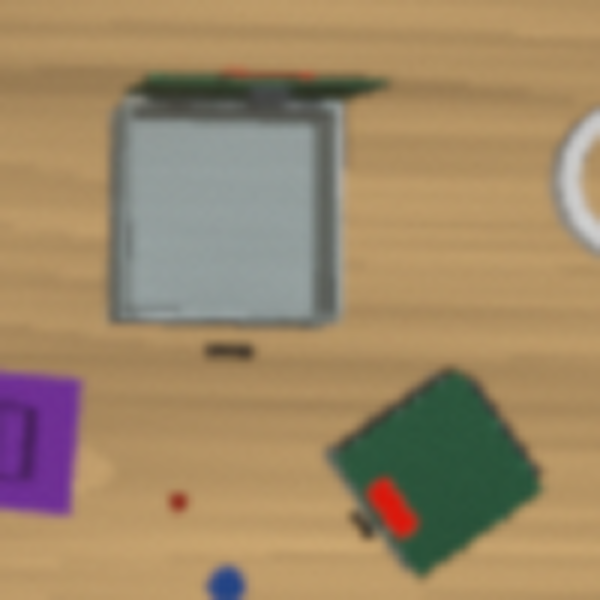

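>>> servo_tool(
  deltas=[
    [0, 0, 0, 1.5, 1.5, -0.4, 0.1],
    [0, 0, 0.02, 4, 3, -0.4, 0.1],
    [0, 0, 0.04, 7, 5, -0.4, 0.1],
    [0, 0, 0.06, 10, 7, -0.4, 0.1],
    [0, 0, 0.08, 13, 9, -0.4, 0.1],
    [0, 0, 0.08, 16, 10, -0.4, 0.1],
    [0, 0, 0.08, 18, 10.5, -0.4, 0.1],
    [0, 0, 0.08, 19, 10.5, -0.4, 0.1],
  ],
)

```text
time_s: 21.95
ee_pos: [465.3, -153.1, 274.7]
orientation: [[-0.005, -1.0, -0.0], [-1.0, 0.005, -0.001], [0.001, 0.0, -1.0]]
ft_force: [-0.5, 1.0, -1.5]
gripper_width: 30.0
```

```bash
python3 go.py 471 -284 275 -90
```

```text
t 21.95 pos [ 465.3 -153.1  274.7] q [ 22.  11. -11. 104.   2.  66. -81.] F [-0.5  1.  -1.5] w 30.0
rot [ 0.    -0.001 -0.005] rows>= 1.0  shift cm [13.09 -0.64 -0.02] rows>= 2.620420736651261
```

>>> servo_tool(
  deltas=[
    [0, 0, 0, 3, -0.2, 0, 0.1],
    [0, 0, 0, 6, -0.4, 0, 0.1],
    [0, 0, 0, 9, -0.6, 0, 0.1],
    [0, 0, 0, 12, -0.6, 0, 0.1],
    [0, 0, 0, 13.1, -0.6, 0, 0.1],
    [0, 0, 0, 13.1, -0.6, 0, 0.1],
  ],
)

```text
time_s: 22.55
ee_pos: [471.9, -282.7, 274.3]
orientation: [[-0.004, -1.0, -0.0], [-1.0, 0.004, 0.0], [-0.0, 0.0, -1.0]]
ft_force: [-0.3, 0.0, -1.0]
gripper_width: 29.8
```

```bash
python3 go.py 471 -284 185 -90; python3 - <<'E'
from h import *; from ov import *
s=cam("side")
ovl(s,"s15",(220,60,370,220),5,[])
E
```

```text
t 22.55 pos [ 471.9 -282.7  274.3] q [ 31.  16.  -7.  96.   2.  68. -67.] F [-0.3  0.  -1. ] w 29.8
rot [ 0.     0.    -0.004] rows>= 1.0  shift cm [0.13 0.09 8.93] rows>= 1.7853053100741374
```

View pics/s15.png

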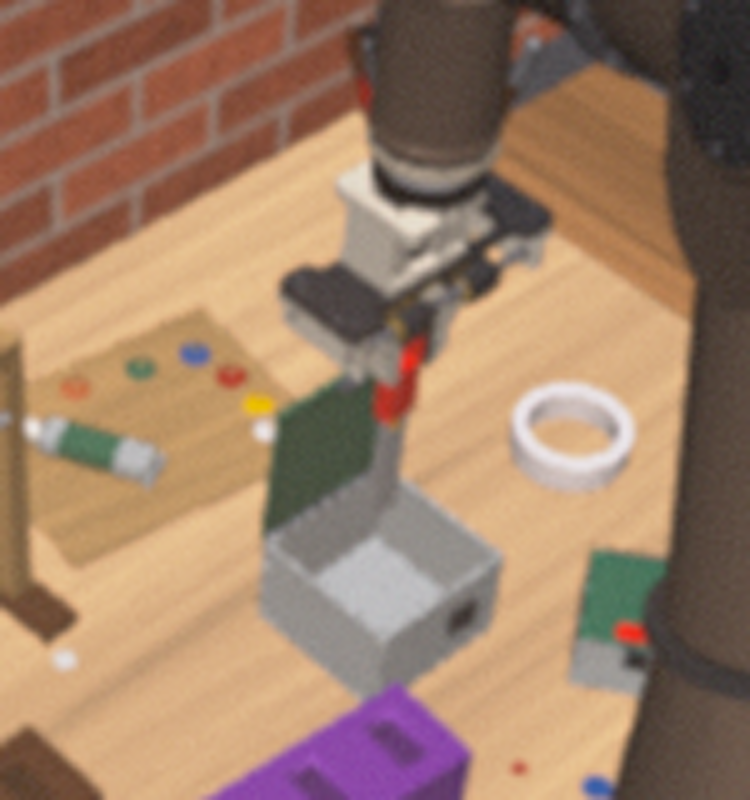

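>>> servo_tool(
  deltas=[
    [0, 0, 0, 0, 0, 2, 0.1],
    [0, 0, 0, 0, 0, 4, 0.1],
    [0, 0, 0, 0, 0, 6, 0.1],
    [0, 0, 0, 0, 0, 8, 0.1],
    [0, 0, 0, 0, 0, 9, 0.1],
    [0, 0, 0, 0, 0, 9, 0.1],
    [0, 0, 0, 0, 0, 9, 0.1],
    [0, 0, 0, 0, 0, 9, 0.1],
  ],
)

```text
time_s: 23.4
ee_pos: [472.6, -281.8, 185.9]
orientation: [[-0.002, -1.0, 0.002], [-1.0, 0.002, -0.001], [0.001, -0.002, -1.0]]
ft_force: [-0.1, 0.5, -0.9]
gripper_width: 30.1
```

>>> servo_tool(
  deltas=[
    [0, 0, 0, 0, 0, 0, 0.1],
    [0, 0, 0, 0, 0, 0, 0.1],
    [0, 0, 0, 0, 0, 0, 0.1],
  ],
)

```text
time_s: 23.7
ee_pos: [472.0, -282.0, 185.1]
orientation: [[-0.002, -1.0, 0.001], [-1.0, 0.002, -0.0], [0.0, -0.001, -1.0]]
ft_force: [-0.6, -0.2, -0.7]
gripper_width: 29.5
```

```bash
python3 go.py 471 -284 280 -90; python3 - <<'E'
from h import *; from ov import *
s=cam("side")
ovl(s,"s16",(220,60,370,220),5,[])
E
```

```text
t 23.7 pos [ 472.  -282.   185.1] q [ 31.  21.  -7. 103.   3.  56. -68.] F [-0.6 -0.2 -0.7] w 29.5
rot [-0.001 -0.    -0.002] rows>= 1.0  shift cm [ 0.21  0.09 -9.49] rows>= 1.8990279035816247
```

View pics/s16.png

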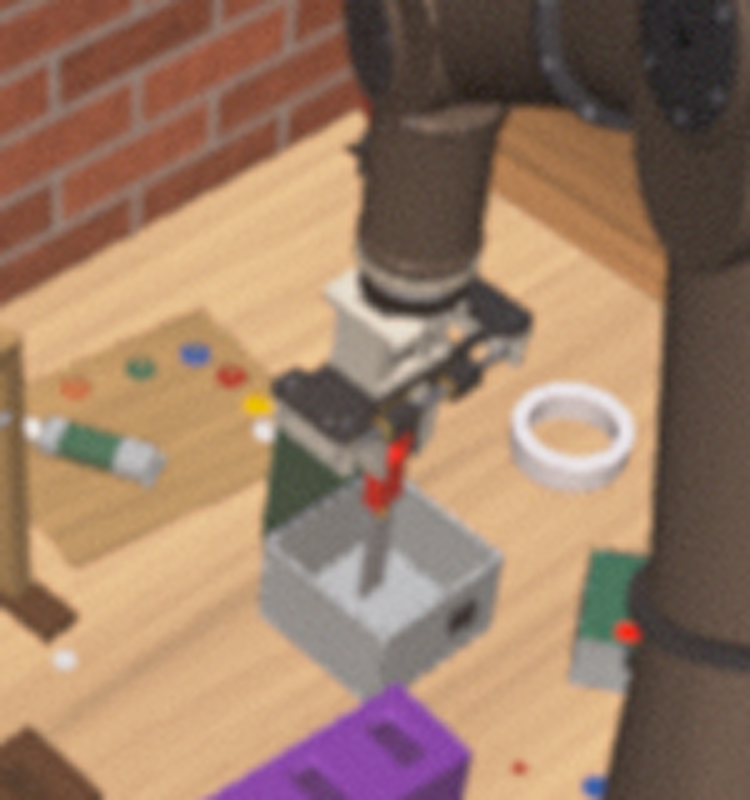

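Dipped. Now I lift it and carry it to slot 0 at (471, 60).

>>> servo_tool(
  deltas=[
    [0, 0, 0, 0, 0, -2, 0.1],
    [0, 0, 0, 0, 0, -5, 0.1],
    [0, 0, 0, 0, 0, -8, 0.1],
    [0, 0, 0, -1, 0, -9.5, 0.1],
    [0, 0, -0.1, -4, 0, -9.5, 0.1],
    [0, 0, -0.2, -8, 0, -9.5, 0.1],
    [0, 0, -0.3, -12, 0, -9.5, 0.1],
    [0, 0, -0.4, -16, 0, -9.5, 0.1],
  ],
)

```text
time_s: 24.55
ee_pos: [471.9, -120.5, 279.9]
orientation: [[0.391, -0.921, 0.0], [-0.921, -0.391, -0.0], [0.0, -0.0, -1.0]]
ft_force: [0.6, 0.8, -1.1]
gripper_width: 29.9
```

```bash
python3 go.py 471 60 280 0.3
```

```text
t 24.55 pos [ 471.9 -120.5  279.9] q [ 22.  11. -16. 103.   3.  67. -62.] F [ 0.6  0.8 -1.1] w 29.9
rot [ 0.    -0.    -1.175] rows>= 8.0  shift cm [-16.65  -6.97  -0.02] rows>= 3.609565326748721
```

>>> servo_tool(
  deltas=[
    [0, 0, -0.145, -3, -1.3, 0, 0.1],
    [0, 0, -0.29, -6, -2.6, 0, 0.1],
    [0, 0, -0.44, -9, -3.8, 0, 0.1],
    [0, 0, -0.585, -12, -5, 0, 0.1],
    [0, 0, -0.73, -14, -6, 0, 0.1],
    [0, 0, -0.88, -16, -6.8, 0, 0.1],
    [0, 0, -1.03, -16.6, -7, 0, 0.1],
    [0, 0, -1.175, -16.6, -7, 0, 0.1],
  ],
)

```text
time_s: 25.35
ee_pos: [472.2, 59.9, 279.9]
orientation: [[1.0, 0.011, 0.0], [0.011, -1.0, 0.0], [0.0, -0.0, -1.0]]
ft_force: [-0.1, -0.6, -0.8]
gripper_width: 29.8
```

>>> servo_tool(
  deltas=[
    [0, 0, 0, 0, 0, 0, 0.1],
    [0, 0, 0, 0, 0, 0, 0.1],
  ],
)

```text
time_s: 25.55
ee_pos: [472.5, 58.0, 279.7]
orientation: [[1.0, -0.003, 0.0], [-0.003, -1.0, -0.0], [0.0, 0.0, -1.0]]
ft_force: [-0.6, 0.2, -1.7]
gripper_width: 30.0
```

```bash
python3 go.py 471 60 243 0.3;  python3 - <<'E'
from h import *; from ov import *
s=cam("side")
L=[]
x,y=471,60
L.append(([(x-20,y-10,90),(x+20,y-10,90),(x+20,y+10,90),(x-20,y+10,90)],(0,255,0)))
x,y,z=monitor.sense()["ee_pos"]; b=z-145
L.append(([(x-13,y,b),(x+13,y,b),(x+13,y,b+60),(x-13,y,b+60)],(255,0,0)))
ovl(s,"s17",(150,150,270,260),6,L)
E
```

```text
t 25.55 pos [472.5  58.  279.7] q [ 14.  11. -32. 103.   6.  67. -20.] F [-0.6  0.2 -1.7] w 30.0
rot [ 0.    -0.    -0.008] rows>= 1.0  shift cm [-0.15 -0.2   3.67] rows>= 0.7360339617508609
```

View pics/s17.png

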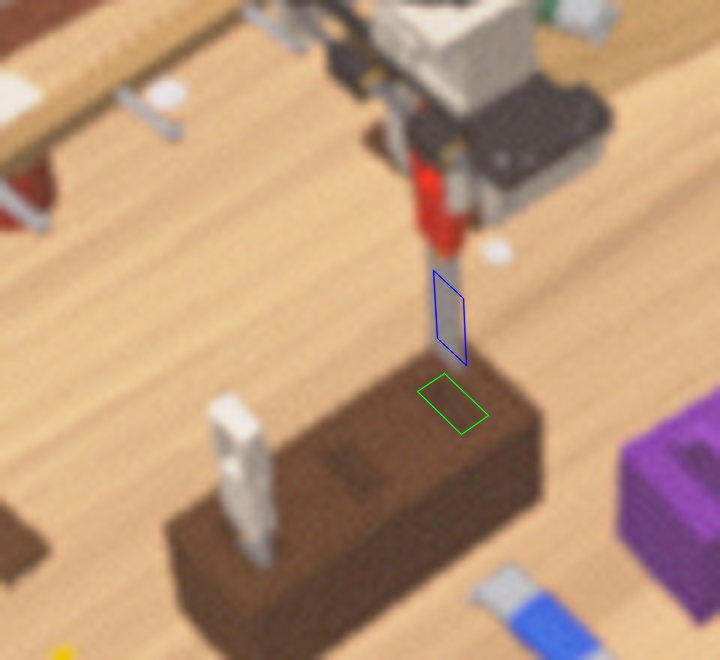

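>>> servo_tool(
  deltas=[
    [0, 0, 0, -0.2, -0.2, 0, 0.1],
    [0, 0, 0, -0.2, -0.2, 1, 0.1],
    [0, 0, 0, -0.2, -0.2, 2, 0.1],
    [0, 0, 0, -0.2, -0.2, 3, 0.1],
    [0, 0, 0, -0.2, -0.2, 3.5, 0.1],
    [0, 0, 0, -0.2, -0.2, 3.5, 0.1],
  ],
)

```text
time_s: 26.2
ee_pos: [469.8, 60.1, 243.6]
orientation: [[1.0, 0.002, -0.002], [0.002, -1.0, -0.0], [-0.002, 0.0, -1.0]]
ft_force: [-0.1, -0.4, -0.2]
gripper_width: 30.1
```

```bash
python3 go.py 471 60 170 0.3;  python3 - <<'E'
from h import *; from ov import *
s=cam("side")
ovl(s,"s18",(195,180,250,235),12,[])
E
```

```text
t 26.2 pos [469.8  60.1 243.6] q [ 13.  13. -32. 107.   8.  62. -22.] F [-0.1 -0.4 -0.2] w 30.1
rot [ 0.     0.002 -0.003] rows>= 1.0  shift cm [0.13 0.01 7.36] rows>= 1.4718257606805516
```

View pics/s18.png

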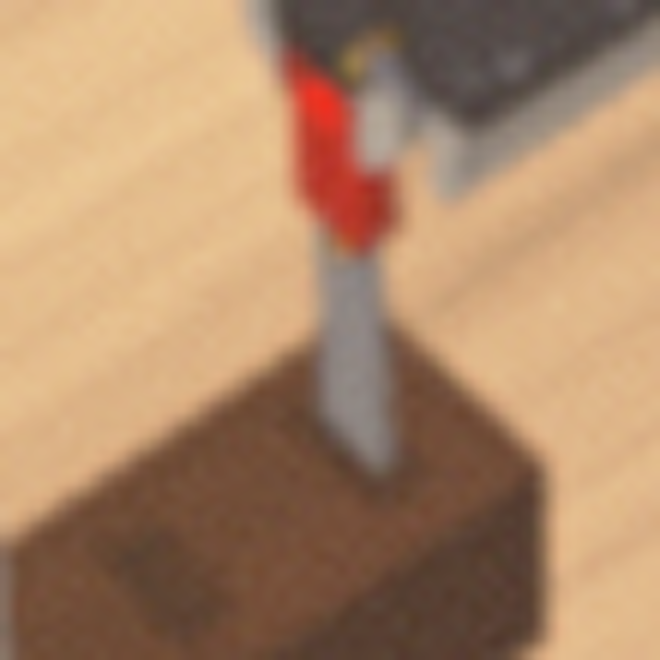

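>>> servo_tool(
  deltas=[
    [0, 0, 0, 0.1, 0, 0.8, 0.1],
    [0, 0, 0, 0.1, 0, 1.6, 0.1],
    [0, 0, 0, 0.1, 0, 2.4, 0.1],
    [0, 0, 0, 0.1, 0, 3.2, 0.1],
    [0, 0, 0, 0.1, 0, 3.2, 0.1],
  ],
)

```text
time_s: 26.75
ee_pos: [470.7, 60.0, 211.4]
orientation: [[1.0, 0.002, -0.002], [0.002, -1.0, -0.0], [-0.002, 0.0, -1.0]]
ft_force: [0.3, 0.2, -0.5]
gripper_width: 30.0
```

>>> servo_tool(
  deltas=[
    [0, 0, 0, 0, 0, 1, 0.1],
    [0, 0, 0, 0, 0, 2, 0.1],
    [0, 0, 0, 0, 0, 3, 0.1],
    [0, 0, 0, 0, 0, 4, 0.1],
    [0, 0, 0, 0, 0, 4, 0.1],
  ],
)

```text
time_s: 27.25
ee_pos: [470.5, 60.0, 171.1]
orientation: [[1.0, 0.002, -0.003], [0.002, -1.0, -0.0], [-0.003, 0.0, -1.0]]
ft_force: [-0.4, -0.1, -0.1]
gripper_width: 29.7
```

>>> servo_tool(
  deltas=[
    [0, 0, 0, 0, 0, 0.4, 0.1],
    [0, 0, 0, 0, 0, 0.8, 0.1],
    [0, 0, 0, 0, 0, 1.2, 0.1],
    [0, 0, 0, 0, 0, 1.2, 0.1],
    [0, 0, 0, 0, 0, 1.2, 0.1],
  ],
)

```text
time_s: 27.75
ee_pos: [471.4, 60.3, 160.7]
orientation: [[1.0, 0.002, -0.0], [0.002, -1.0, 0.0], [-0.0, -0.0, -1.0]]
ft_force: [-0.2, 0.7, -1.0]
gripper_width: 30.0
```

>>> servo_tool(
  deltas=[
    [0, 0, 0, 0, 0, 0.2, 0.1],
    [0, 0, 0, 0, 0, 0.4, 0.1],
    [0, 0, 0, 0, 0, 0.5, 0.1],
    [0, 0, 0, 0, 0, 0.6, 0.1],
    [0, 0, 0, 0, 0, 0.6, 0.1],
    [0, 0, 0, 0, 0, 0.6, 0.1],
  ],
)

```text
time_s: 28.35
ee_pos: [471.4, 60.3, 154.7]
orientation: [[1.0, 0.002, 0.0], [0.002, -1.0, -0.0], [0.0, 0.0, -1.0]]
ft_force: [0.7, -0.4, -0.2]
gripper_width: 29.9
```

>>> servo_tool(
  deltas=[
    [0, 0, 0, 0, 0, 0, 0.34],
    [0, 0, 0, 0, 0, 0, 0.36],
    [0, 0, 0, 0, 0, 0, 0.4],
    [0, 0, 0, 0, 0, 0, 0.5],
    [0, 0, 0, 0, 0, 0, 0.7],
    [0, 0, 0, 0, 0, 0, 1],
    [0, 0, 0, 0, 0, 0, 1],
    [0, 0, 0, 0, 0, 0, 1],
  ],
)

```text
time_s: 29.15
ee_pos: [471.4, 60.3, 154.7]
orientation: [[1.0, 0.002, -0.0], [0.002, -1.0, -0.0], [-0.0, 0.0, -1.0]]
ft_force: [1.1, 0.1, -0.1]
gripper_width: 72.2
```

>>> servo_tool(
  deltas=[
    [0, 0, 0, 0, 0, 0, 1],
    [0, 0, 0, 0, 0, 0, 1],
    [0, 0, 0, 0, 0, -3, 1],
    [0, 0, 0, 0, 0, -7, 1],
    [0, 0, 0, 0, 0, -11, 1],
    [0, 0, 0, 0, 0, -15, 1],
    [0, 0, 0, 0, 0, -18, 1],
    [0, 0, 0, 0, 0, -20, 1],
  ],
)

```text
time_s: 29.95
ee_pos: [471.9, 60.5, 357.3]
orientation: [[1.0, 0.002, 0.003], [0.002, -1.0, 0.0], [0.003, -0.0, -1.0]]
ft_force: [0.2, -0.1, -0.1]
gripper_width: 91.8
```

```bash
python3 go.py 471 -284 330 -90;  python3 - <<'E'
from h import *; from ov import *
s=cam("side");t=cam("top")
cv2.imwrite("pics/s19.png",cv2.resize(s["frame"][:,:,::-1],None,fx=1.5,fy=1.5,interpolation=cv2.INTER_CUBIC))
ovl(t,"t19",(290,160,390,260),6,[])
E
```

```text
t 29.95 pos [471.9  60.5 357.3] q [ 14.   8. -32.  96.   5.  77. -18.] F [ 0.2 -0.1 -0.1] w 91.8
rot [-0.002 -0.002  1.573] rows>= 11.0  shift cm [-0.16 34.45  2.72] rows>= 6.912347737532107
```

View pics/s19.png

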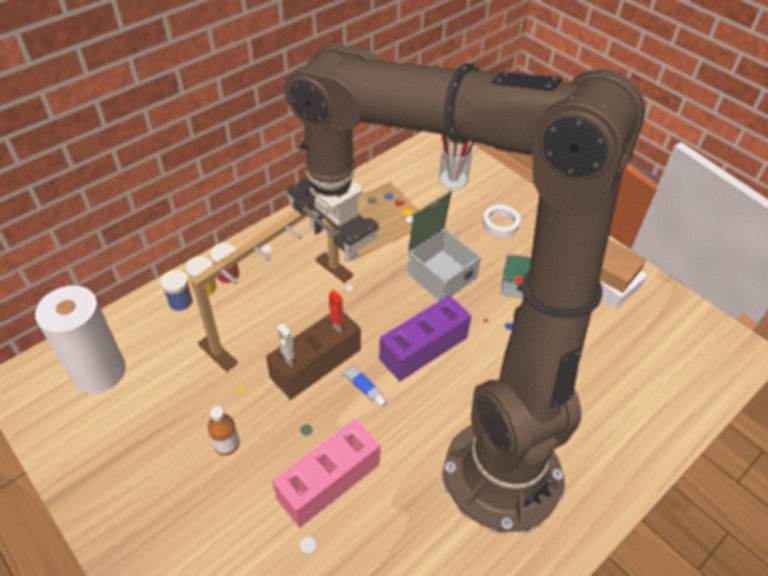

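View pics/t19.png

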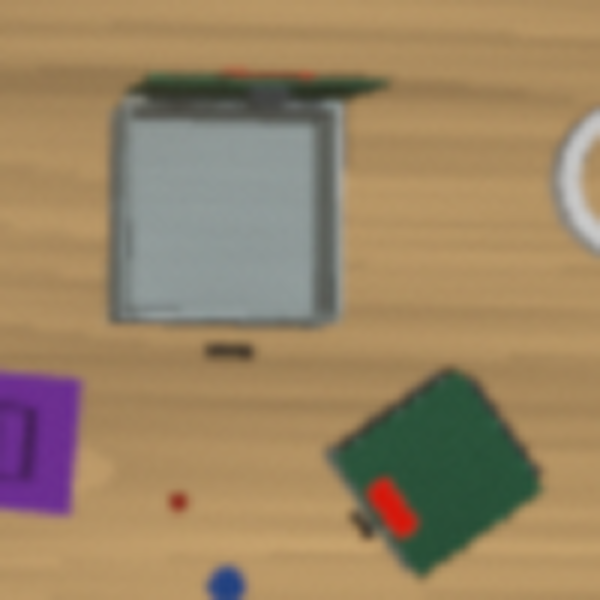

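Both knives stand in separate slots. Next I shut the fingers and go behind the cover.

>>> servo_tool(
  deltas=[
    [0, 0, 0.14, 1, 4, 2, 0.5],
    [0, 0, 0.28, 2, 8, 2, 0],
    [0, 0, 0.42, 4, 12, 2, 0],
    [0, 0, 0.56, 6, 16, 2, 0],
    [0, 0, 0.7, 8, 20, 2, 0],
    [0, 0, 0.84, 10, 24, 2, 0],
    [0, 0, 0.98, 12, 28, 2, 0],
    [0, 0, 1.12, 13, 32, 2, 0],
  ],
)

```text
time_s: 30.85
ee_pos: [602.9, -260.7, 332.9]
orientation: [[0.433, -0.901, -0.002], [-0.901, -0.433, 0.001], [-0.001, 0.001, -1.0]]
ft_force: [1.8, 0.1, 0.2]
gripper_width: 32.3
```

```bash
python3 go.py 610 -286 300 -90
```

```text
t 30.85 pos [ 602.9 -260.7  332.9] q [ 26.  25. -11.  75.   5.  81. -50.] F [1.8 0.1 0.2] w 32.3
rot [0.001 0.001 0.448] rows>= 3.0  shift cm [2.6  0.45 3.29] rows>= 0.8424966205920459
```

>>> servo_tool(
  deltas=[
    [0, 0, 0.14, 2.6, 0.4, 1, 0],
    [0, 0, 0.28, 2.6, 0.4, 2, 0],
    [0, 0, 0.44, 2.6, 0.4, 3, 0],
    [0, 0, 0.44, 2.6, 0.4, 3, 0],
    [0, 0, 0.44, 2.6, 0.4, 3, 0],
  ],
)

```text
time_s: 31.35
ee_pos: [609.6, -284.2, 304.0]
orientation: [[0.017, -1.0, -0.001], [-1.0, -0.017, 0.0], [-0.0, 0.001, -1.0]]
ft_force: [0.2, 0.8, 0.4]
gripper_width: 0.2
```

```bash
python3 go.py 600 -286 190 -90; python3 - <<'E'
from h import *; from ov import *
s=cam("side")
ovl(s,"s20",(220,60,370,220),5,[])
E
```

```text
t 31.35 pos [ 609.6 -284.2  304. ] q [ 24.  27.  -6.  75.   3.  78. -71.] F [0.2 0.8 0.4] w 0.2
rot [0.001 0.    0.017] rows>= 1.0  shift cm [ 0.16  0.95 11.41] rows>= 2.289213398309174
```

View pics/s20.png

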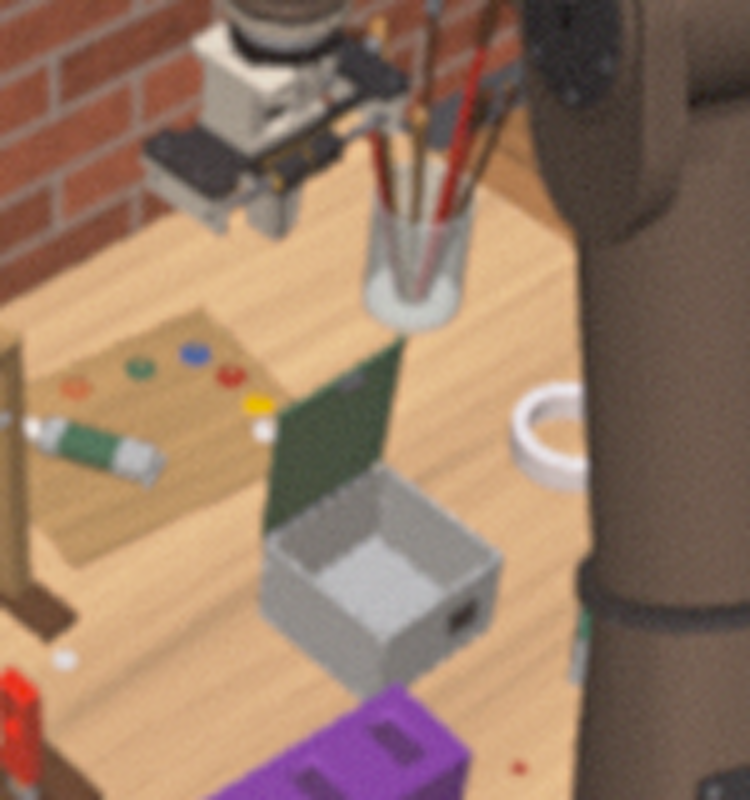

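>>> servo_tool(
  deltas=[
    [0, 0, 0.017, 0.2, 0, 3, 0],
    [0, 0, 0.017, 0.2, 0, 6, 0],
    [0, 0, 0.017, 0.2, 0, 9, 0],
    [0, 0, 0.017, 0.2, 0, 11, 0],
    [0, 0, 0.017, 0.2, 0.5, 11.4, 0],
    [0, 0, 0.017, 0.2, 1, 11.4, 0],
    [0, 0, 0.017, 0.2, 1, 11.4, 0],
  ],
)

```text
time_s: 32.1
ee_pos: [599.8, -287.4, 192.5]
orientation: [[-0.004, -1.0, 0.002], [-1.0, 0.004, -0.001], [0.001, -0.002, -1.0]]
ft_force: [0.1, -0.1, -0.6]
gripper_width: 0.6
```

```bash
python3 go.py 551 -286 190 -90; python3 - <<'E'
from h import *; from ov import *
s=cam("side");t=cam("top")
ovl(s,"s21",(220,60,370,220),5,[]);ovl(t,"t21",(270,120,400,240),5,[])
E
```

```text
t 32.1 pos [ 599.8 -287.4  192.5] q [ 25.  30.  -6.  86.   3.  64. -72.] F [ 0.1 -0.1 -0.6] w 0.6
rot [-0.002 -0.001 -0.004] rows>= 1.0  shift cm [-0.12  4.88  0.24] rows>= 0.9774684062213623
```

View pics/s21.png

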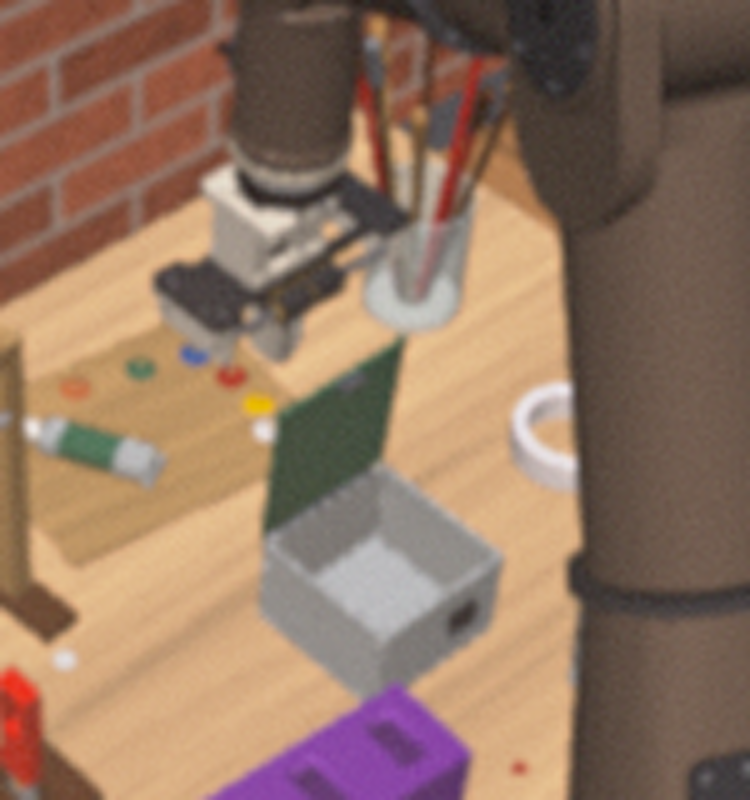

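View pics/t21.png

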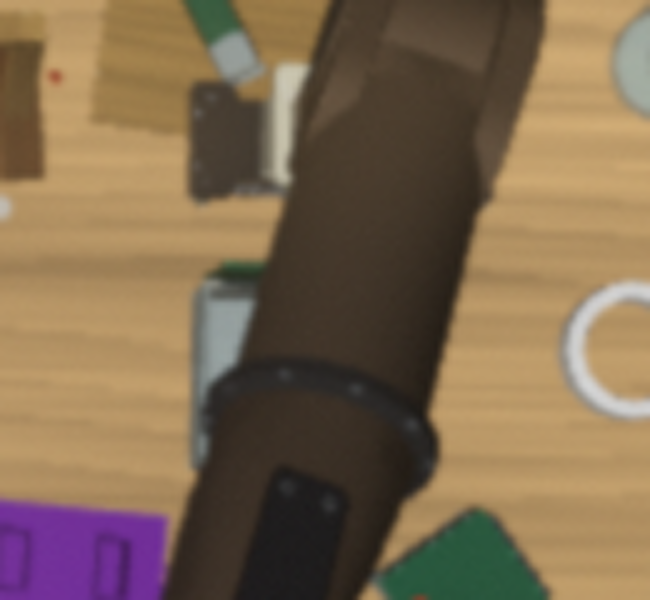

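>>> servo_tool(
  deltas=[
    [0, 0, 0, 0, 1, 0, 0],
    [0, 0, 0, 0, 2, 0, 0],
    [0, 0, 0, 0, 3, 0, 0],
    [0, 0, 0, 0, 4, 0.1, 0],
    [0, 0, 0, 0, 5, 0.1, 0],
    [0, 0, 0, 0, 6, 0.2, 0],
    [0, 0, 0, 0, 7, 0.3, 0],
    [0, 0, 0, 0, 7.6, 0.4, 0],
  ],
)

```text
time_s: 33.0
ee_pos: [522.8, -286.5, 186.7]
orientation: [[-0.005, -1.0, -0.0], [-1.0, 0.005, -0.0], [0.0, 0.0, -1.0]]
ft_force: [0.3, -1.7, -0.9]
gripper_width: 0.6
```

```bash
python3 go.py 498 -286 179 -90; python3 - <<'E'
from h import *; from ov import *
s=cam("side");ovl(s,"s22",(220,60,370,220),5,[])
E
```

```text
t 33.0 pos [ 522.8 -286.5  186.7] q [ 28.  25.  -6.  97.   3.  59. -69.] F [ 0.3 -1.7 -0.9] w 0.6
rot [ 0.    -0.    -0.005] rows>= 1.0  shift cm [-0.04  2.48  0.77] rows>= 0.5184232535286781
```

View pics/s22.png

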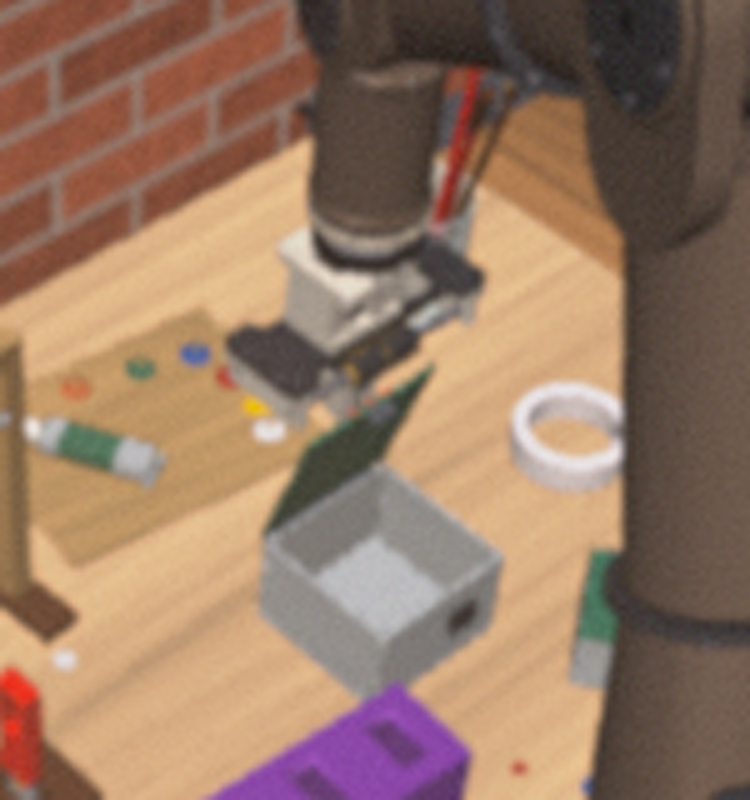

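>>> servo_tool(
  deltas=[
    [0, 0, 0, 0, 1.3, 0.3, 0],
    [0, 0, 0, 0, 2.5, 0.8, 0],
    [0, 0, 0, 0, 3.7, 1.5, 0],
    [0, 0, 0, 0, 4.8, 2.4, 0],
    [0, 0, 0, 0, 5.7, 3.4, 0],
    [0, 0, 0, 0, 6.6, 4.5, 0],
    [0, 0, 0, 0, 7.2, 5.6, 0],
    [0, 0, 0, 0, 7.7, 6.8, 0],
  ],
)

```text
time_s: 33.85
ee_pos: [446.8, -286.1, 118.1]
orientation: [[-0.004, -1.0, 0.0], [-1.0, 0.004, -0.0], [0.0, -0.0, -1.0]]
ft_force: [0.5, -0.6, 0.5]
gripper_width: 0.6
```

```bash
python3 go.py 420 -286 95 -90; python3 - <<'E'
from h import *; from ov import *
s=cam("side");ovl(s,"s23",(220,60,370,220),5,[])
E
```

```text
t 33.85 pos [ 446.8 -286.1  118.1] q [ 32.  23.  -6. 110.   3.  46. -67.] F [ 0.5 -0.6  0.5] w 0.6
rot [-0.    -0.    -0.004] rows>= 1.0  shift cm [-0.    2.68  2.31] rows>= 0.7073785951074525
```

View pics/s23.png

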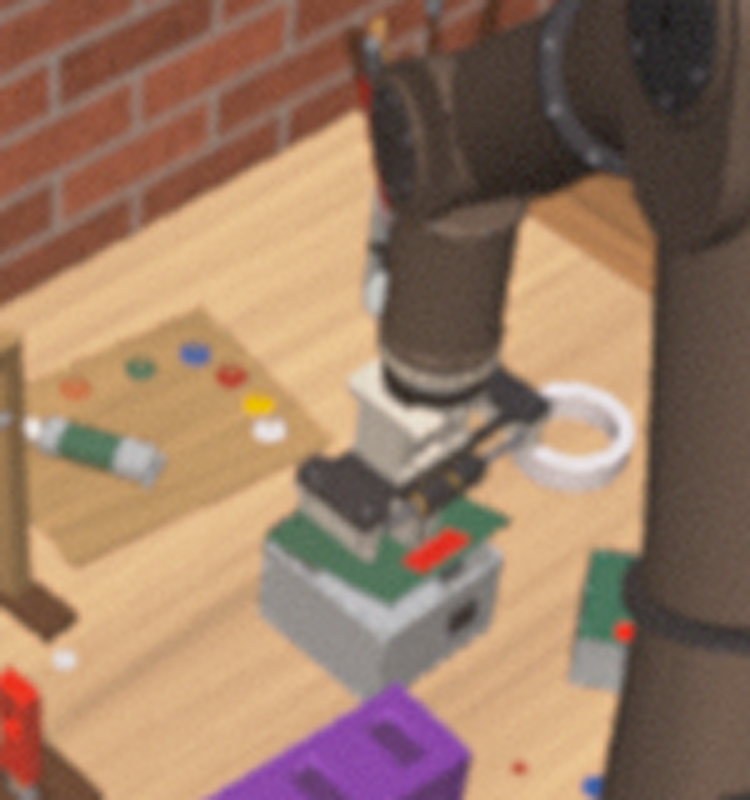

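>>> servo_tool(
  deltas=[
    [0, 0, 0, 0, 0.8, 0.7, 0],
    [0, 0, 0, 0, 1.5, 1.4, 0],
    [0, 0, 0, 0, 2.1, 2, 0],
    [0, 0, 0, 0, 2.4, 2.4, 0],
    [0, 0, 0, 0, 2.4, 2.6, 0],
    [0, 0, 0, 0, 2.4, 2.6, 0],
  ],
)

```text
time_s: 34.5
ee_pos: [422.7, -286.1, 92.7]
orientation: [[-0.004, -1.0, 0.0], [-1.0, 0.004, -0.0], [0.0, -0.0, -1.0]]
ft_force: [1.0, -0.8, 1.7]
gripper_width: 0.6
```

>>> servo_tool(
  deltas=[
    [0, 0, 0, 0, 0, 0.15, 0],
    [0, 0, 0, 0, 0, 0.3, 0],
    [0, 0, 0, 0, 0, 0.3, 0],
  ],
)

```text
time_s: 34.8
ee_pos: [422.6, -286.1, 90.3]
orientation: [[-0.005, -1.0, -0.0], [-1.0, 0.005, -0.0], [0.0, 0.0, -1.0]]
ft_force: [-2.6, 1.9, 11.8]
gripper_width: 0.5
```

>>> servo_tool(
  deltas=[
    [0, 0, 0, 0, 0, 0.1, 0],
    [0, 0, 0, 0, 0, 0.2, 0],
    [0, 0, 0, 0, 0, 0.2, 0],
    [0, 0, 0, 0, 0, 0.2, 0],
  ],
)

```text
time_s: 35.2
ee_pos: [422.6, -286.2, 89.7]
orientation: [[-0.005, -1.0, 0.0], [-1.0, 0.005, -0.001], [0.001, -0.0, -1.0]]
ft_force: [-8.4, 4.6, 32.2]
gripper_width: 0.4
```

>>> servo_tool(
  deltas=[
    [0, 0, 0, 0, 0, -1, 0],
    [0, 0, 0, 0, 0, -3, 0],
    [0, 0, 0, 0, 0, -6, 0],
    [0, 0, 0, 0, 0, -10, 0],
    [0, 0, 0, 0, 0, -14, 0],
    [0, 0, 0, 3, 0, -18, 0],
    [0, 0, 0, -3, 0, -20, 0],
    [0, 0, 0, -6, 0, -20, 0],
  ],
)

```text
time_s: 36.0
ee_pos: [423.3, -226.5, 289.6]
orientation: [[-0.009, -1.0, 0.002], [-1.0, 0.009, -0.001], [0.001, -0.002, -1.0]]
ft_force: [0.3, 1.1, -0.5]
gripper_width: 0.6
```

>>> servo_tool(
  deltas=[
    [0, 0, 0, -4, 0, 0, 0],
    [0, 0, 0, -8, 0, 0, 0],
    [0, 0, 0, -12, 0, 0, 0],
    [0, 0, 0, -16, 0, 0, 0],
    [0, 0, 0, -20, 0, 0, 0],
    [0, 0, 0, -20, 0, 0, 0],
  ],
)

```text
time_s: 36.6
ee_pos: [423.2, -20.8, 287.6]
orientation: [[0.003, -1.0, -0.001], [-1.0, -0.003, 0.001], [-0.001, 0.001, -1.0]]
ft_force: [-0.7, -0.8, 0.4]
gripper_width: 0.3
```

```bash
python3 go.py 420 -286 95 -90; python3 - <<'E'
from h import *; from ov import *
s=cam("side");ovl(s,"s24",(240,120,370,220),6,[])
t=cam("top");ovl(t,"t24",(150,110,400,260),3,[])
cv2.imwrite("pics/s24b.png",cv2.resize(s["frame"][:,:,::-1],None,fx=1.5,fy=1.5,interpolation=cv2.INTER_CUBIC))
E
```

```text
t 36.6 pos [423.2 -20.8 287.6] q [ 14.   4. -19. 109.   1.  67. -96.] F [-0.7 -0.8  0.4] w 0.3
rot [0.001 0.001 0.003] rows>= 1.0  shift cm [26.55  0.39 19.22] rows>= 6.5558296722779845
```

View pics/s24.png

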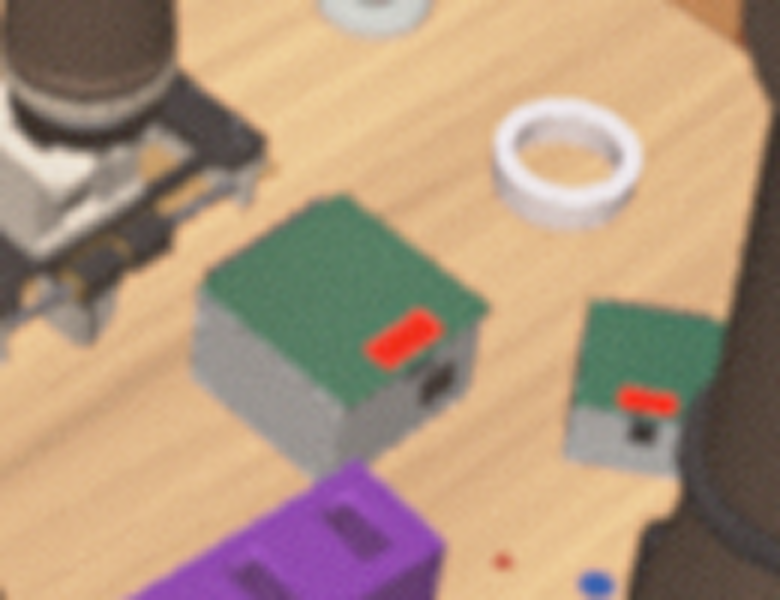

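View pics/t24.png

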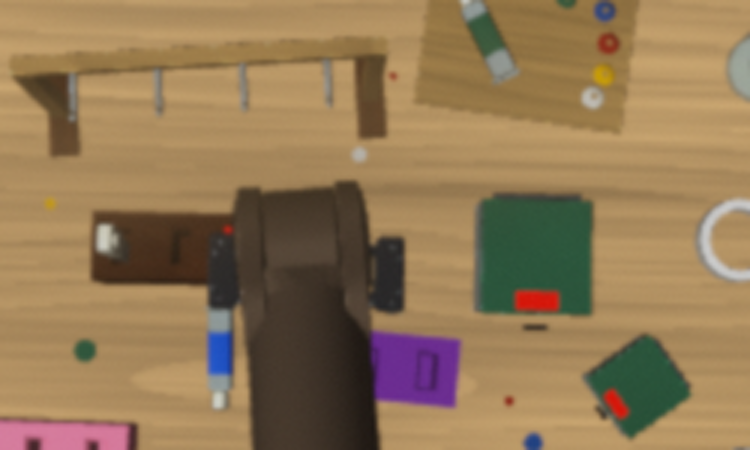

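View pics/s24b.png

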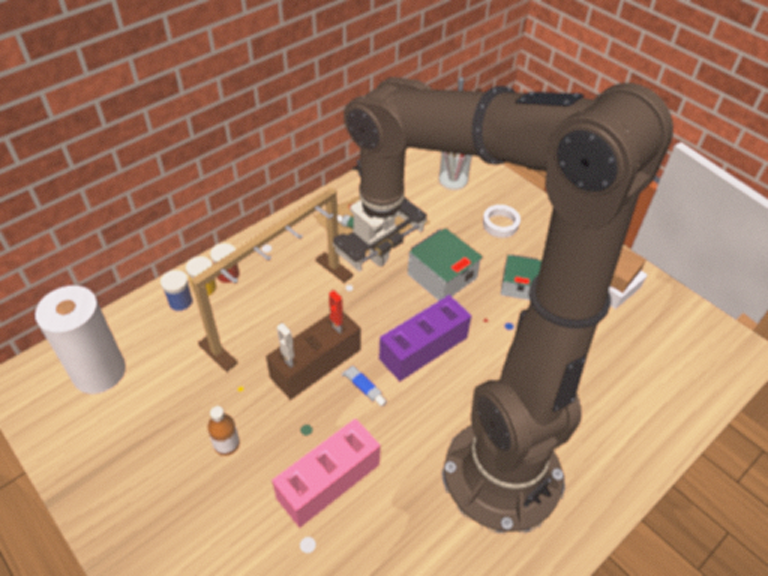

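```bash
python3 - <<'E'
from h import *; from ov import *
s=cam("side");x0,y0=471,-285.5
def q(th):
    r=[]
    for a,b in((0,65),(0,-65),(136,-65),(136,65)):
        r.append((x0+65-a*np.cos(th)+5*np.sin(th),y0+b,85.5+a*np.sin(th)+5*np.cos(th)))
    return r
ovl(s,"s25",(265,140,330,210),11,[(q(0),(0,255,255)),(q(.1),(255,0,255))])
E
```

```text
(no output)
```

View pics/s25.png

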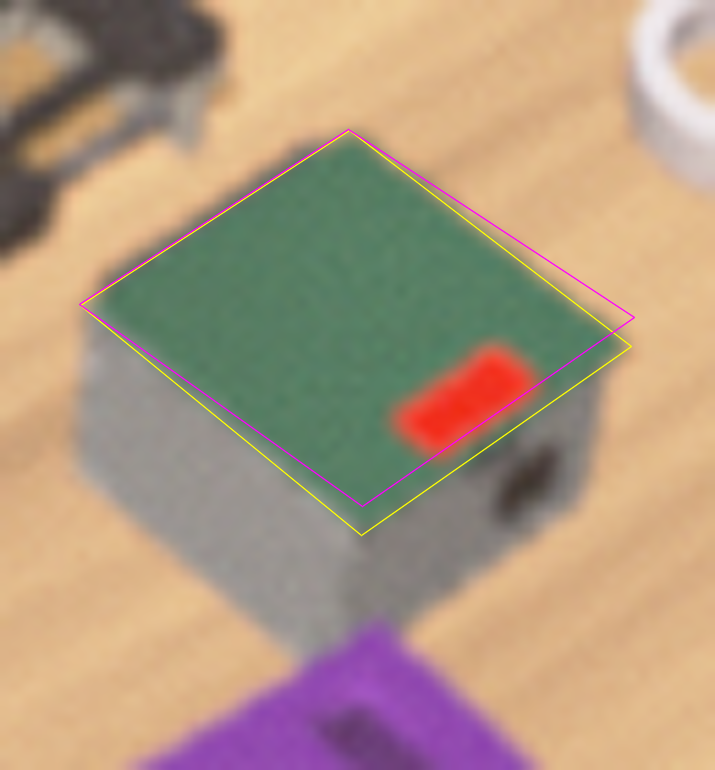

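The cover edge slope is 0.770 in the picture. The model gives 0.767 when shut and 0.653 at 0.1 rad, so the cover is shut. Everything is standing, so I hand in.

```bash
python3 - <<'E'
from h import *
print(np.abs(monitor.sense()["qd"]).max()); print(arm.sign_off())
E
```

```text
1.064440351632027
the job is handed in; nothing more can be done
None
```

I handed the job in at about 37 s of the 210 s allowed. Only the white and red knives were on the rack.

- **Knives:** I lifted each one off its hook and dipped it upright in the large tin, white first and then red. The tip was about 45 mm below the rim for more than 0.3 s. White now stands in slot 2 of the brown block and red in slot 0. The last side picture shows both upright. The top view showed white clearly, but the arm partly hid red.
- **Cover:** I swung it shut from behind and pressed it to about 32 N, above the roughly 5 N it needs. After I let go, its edges in the picture matched the shut position and not a 0.1 rad opening. I judged this from the image only, as there is no reading of the joint.
- **Rest of the scene:** The blue tube, tape and bottle look to be where they started, judged by eye. The tin was not knocked, and the arm was clear of everything at hand-in.

No check failed or disagreed.

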